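# Put the wood specimens back in their trays

## Robot

A 6-joint arm with a two-finger parallel gripper is mounted at the origin on the work surface. World frame = base frame: x ahead of the robot, y to its left, z up, the work surface at z = 0. Lengths are in m, angles in rad, forces in N, time in s.
With the tool pointing down it reaches from about 0.3 to 0.775 m from the base axis. Payload 14.6 kg.
Tool frame: the origin (TCP) lies between the finger pads; the fingertips stand 8 mm ahead of it and the grasp point (between the pads) lies 11 mm behind it; x points along the fingers, y is the direction in which the jaws open and shut, and the axes are right-handed (so a half turn about x gives the same grasp; the last joint's range is limited). The gripper opens to 94 mm and grips with 3 to 60 N. Pads are 16 mm wide; open, the fingers measure 119 mm over their backs; the gripper's body (75 mm by 177 mm) begins 78 mm behind the grasp point.
Start: joints at [1.114, 0.3, 1.521, -0, 1.321, -0.067], TCP at [0.209, 0.509, 0.213] pointing down, gripper open.
Joint ranges: [-3.03, 3.03], [-0.79, 2.21], [0.23, 2.52], [-1.04, 4.18], [0, 3.07], [-2.55, 2.55]. Speed limits (rad/s): [2.22, 2.22, 2.57, 3.14, 3.14, 3.14].

## Interface

Orientations are given as [roll, pitch, yaw] about the fixed x, y, z axes, in that order (R = Rz(yaw) Ry(pitch) Rx(roll)).
In Python, from station import ctrl gives the robot as it stands.
- The arm moves only by the shell command python3 -m creep 'ROWS' [FORCE]. ROWS is a JSON object of lists of equal length, an entry for each row: "hand": the closure, from -1 (fully open) to 1 (shut); "slide": the shift along the tool's x, y, z in m, a list of three; "spin": the turn about the tool's x in degrees. A call has 1 to 12 rows; each row is the pose to reach, as a shift and turn from the pose commanded when the call began, along the tool's axes at that moment; what a row does not reach only later rows make up. A row lasts 1/12 s, in which the tool goes at most 41.7 mm and 7.16 degrees, less where a joint would pass 70% of its speed; a pose out of reach is approached as far as the arm can. A call with a gripper value outside its range is refused whole. The fingers move at their own pace and stop on an object; FORCE is the grip in N (left out, the last holds). Time passes only in rows, so rows that repeat a pose let the fingers close. It gives the time, the measured TCP pose, the force and the opening at its end, in the units of the state.
- ctrl.get_obs(): the state, without advancing time (a new reading comes with each control period).
- ctrl.camera(name): name is "scene" or "side" or "wrist"; returns the picture (384x512x3 uint8, red, green, blue); there is no depth.
- ctrl.calibration(name): a dict with "K" (3x3 intrinsics, pixels), "k1" (the pictures are not rectified: a ray, as slopes to the right and down, at radius r is drawn at 1 + k1 r^2 times it, then the intrinsics apply), "R" (3x3) and "t" (3): a world point X has camera coordinates R X + t. Camera axes: x right, y down, z forward; pixel columns grow to the right and rows downward; lengths in m; the calibration is good to about 2 mm. A picture is of the moment at which its call begins: read the wrist's pose just before it. calibration takes no time and is no camera call; for the wrist camera it gives the pose at the moment of the call.
- ctrl.hand_in(): hands the job in, once; it reports no verdict.
The state is a dict: "time_s": time; "qpos": joint angles; "joint_vel": joint speeds; "tau": joint torques, N m; "ee_pos": TCP position; "eef_rot": TCP orientation; "force": force on the tool from outside, world axes, zero at the start; "moment": the same for the moment, N m; "grip_width": finger opening in m.
Only numpy, scipy, OpenCV 4.12 (cv2) and the standard library are available. Lean on these libraries where they do the work, as an engineer would, in place of code of your own. Each camera call takes 0.05 s, during which the arm holds its last target.

## Task

The wood anatomy class is over: put the four wood specimens on the bench back, each into the tray whose cut-out has its shape, so that it stands flat on the bottom of the cut-out. Set them down rather than dropping them, and leave the bottle and the pocket microscope where they are.

Things in the scene. Friction and masses are not known exactly. Their poses are not given: they have to be found in the camera images.
- disc: Wood specimen: short round of a branch with dark bark and sawn faces showing growth rings, 64 mm across, 40 mm tall, standing on a sawn face. Origin: centre of its underside; z is up. About 0.08 kg. Stands loose on the bench.
- half_round: Wood specimen: the same kind of branch piece split lengthways, so half-moon shaped from above: 64 mm along the split face (y), 32 mm thick (x), 40 mm tall. The flat split face looks to its -x (at x = -16 mm), the bark's crown is at x = +16 mm. Origin: on the underside, midway between flat and crown; z is up. About 0.045 kg. Loose on the bench.
- shear_block: Wood specimen: sawn shear-test block, 63 mm (x) by 50 mm (y), 50 mm tall, with a notch sawn out of its +x +y corner over the full height, 13 mm along x and 19 mm along y. Origin: centre of the underside of the full 63 by 50 outline; z is up. About 0.09 kg. Loose on the bench.
- bar: Wood specimen: plain square sawn bar lying down, 100 mm long (x), 25 mm wide (y), 25 mm tall; either end is alike. Origin: centre of its underside; z is up. About 0.04 kg. Loose on the bench.
- tray_round: Fixed flat tray, grey base, black insert, top at 16 mm; 10 mm deep cut-out, grey floor 6 mm above the tray's underside, 6 mm wider all round than the specimen. Tray 118 by 118 mm, its cut-out round, 76 mm across. Origin: on the underside, below where the specimen's own origin goes; axes as the seated specimen's.
- tray_half: Fixed flat tray, grey base, black insert, top at 16 mm; 10 mm deep cut-out, grey floor 6 mm above the tray's underside, 6 mm wider all round than the specimen. Tray 90 mm (x) by 118 mm (y), its cut-out a half-moon 44 mm (x) by 76 mm (y), straight side at x = -22 mm, crown at +22 mm. Origin: on the underside, below where the specimen's own origin goes; axes as the seated specimen's.
- tray_notched: Fixed flat tray, grey base, black insert, top at 16 mm; 10 mm deep cut-out, grey floor 6 mm above the tray's underside, 6 mm wider all round than the specimen. Tray 118 mm (x) by 106 mm (y), cut-out a rectangle 75 mm (x) by 62 mm (y) with its +x +y corner left uncut, 13 (x) by 19 mm (y). Origin: on the underside, below where the specimen's own origin goes; axes as the seated specimen's.
- tray_bar: Fixed flat tray, grey base, black insert, top at 16 mm; 10 mm deep cut-out, grey floor 6 mm above the tray's underside, 6 mm wider all round than the specimen. Tray 152 mm (x) by 81 mm (y), its cut-out a long rectangle 112 mm (x) by 37 mm (y). Origin: on the underside, below where the specimen's own origin goes; axes as the seated specimen's. Bar may lie either way round.
- amber_bottle: Bystander: closed amber glass bottle with a black cap, 48 mm across, 105 mm tall, standing loose. Origin: centre of its underside. Leave it where it is.
- pocket_microscope: Bystander: black pocket microscope standing on its clear foot, 52 mm across the foot, 106 mm tall, loose. Origin: centre of its underside. Leave it where it is.
Not all that is in view belongs to the job. What is shaped like the disc but red is not meant.

How it is judged:
At the end, for the whole second after the job is handed in: Each specimen rests on the floor of the cut-out of its own shape: origin within 10 mm sideways of the tray's and less than 8.5 mm above the tray's underside, upright within 0.08 rad, x axis within 0.35 rad of the tray's (the disc at any yaw), at rest (horizontal distance between disc and tray_round below 0.01 m and z of disc in the frame of tray_round below 0.0085 m and angle between each of disc, half_round, shear_block, bar's own z axis and vertical below 0.08 rad and linear speed of each of disc, half_round, shear_block, bar below 0.02 m/s and angular speed of each of disc, half_round, shear_block, bar below 0.2 rad/s and horizontal distance between half_round and tray_half below 0.01 m and z of half_round in the frame of tray_half below 0.0085 m and angle between the x axis of half_round and the x axis of tray_half, either way round below 0.35 rad and horizontal distance between shear_block and tray_notched below 0.01 m and z of shear_block in the frame of tray_notched below 0.0085 m and angle between the x axis of shear_block and the x axis of tray_notched, either way round below 0.35 rad and horizontal distance between bar and tray_bar below 0.01 m and z of bar in the frame of tray_bar below 0.0085 m and angle between the x axis of bar and the x axis of tray_bar, either way round below 0.35 rad); the robot touches nothing.
It fails at once if the amber bottle is shifted by more than 20 mm or tipped (distance of amber_bottle from where it was at the start of the episode above 0.02 m or angle between amber_bottle's own z axis and vertical above 0.35 rad).
It fails at once if the pocket microscope is shifted by more than 20 mm or tipped (distance of pocket_microscope from where it was at the start of the episode above 0.02 m or angle between pocket_microscope's own z axis and vertical above 0.35 rad).
It fails at once if a specimen is dropped (falls free faster than 0.8 m/s, some 30 mm) ((contact force between disc and anything else below 0.02 N and linear speed of disc above 0.8 m/s) or (contact force between half_round and anything else below 0.02 N and linear speed of half_round above 0.8 m/s) or (contact force between shear_block and anything else below 0.02 N and linear speed of shear_block above 0.8 m/s) or (contact force between bar and anything else below 0.02 N and linear speed of bar above 0.8 m/s)).
It also fails if it takes over 93 s, if anything falls off the work surface, if the arm or the gripper's body presses on something with over 40 N, if the wrist force passes 120 N, or if a joint passes its speed limit or range.

## Working session

There is one attempt and no reset: what is moved stays moved. The work goes in short steps, Python scripts to look and compute and a shell command to move; the robot and the scene stay as the last step left them, time stands still between calls to the robot, and variables do not carry over. Pictures are saved under pics/ and viewed, and the job is handed in when it is done.

```bash
mkdir -p pics; ls; python3 - <<'E'
from station import ctrl
import cv2
print(ctrl.get_obs())
for n in ("scene","side","wrist"):
    c=ctrl.calibration(n); print(n,c)
    im=ctrl.camera(n); cv2.imwrite(f"pics/{n}0.png",cv2.cvtColor(im,cv2.COLOR_RGB2BGR))
E
```

```text
pics
{'time_s': 0.0, 'qpos': array([ 1.11441021e+00,  3.00490038e-01,  1.52163015e+00, -9.57459194e-06,
        1.32070169e+00, -6.66270097e-02]), 'joint_vel': array([ 1.07033378e-03, -1.44552423e-04,  1.54822860e-04,  4.99365138e-05,
        5.21899571e-05, -1.45425764e-04]), 'tau': array([ 7.18386782e-04, -5.31809235e+01, -3.52739024e+01,  7.09018763e-02,
        2.43633776e-02, -1.20955106e-04]), 'ee_pos': array([0.20887836, 0.50849532, 0.21285518]), 'eef_rot': array([-1.62987904,  1.56956707, -2.01963577]), 'force': array([ 0.53656782,  0.21273228, -0.57018022]), 'moment': array([-0.01835366,  0.01969229, -0.05486884]), 'grip_width': 0.094095779892014}
scene {'K': array([[479.0989807 ,   0.        , 248.71986647],
       [  0.        , 479.0989807 , 186.22395659],
       [  0.        ,   0.        ,   1.        ]]), 'k1': -0.15850773241517346, 'R': array([[ 0.85840471,  0.51269118,  0.01700315],
       [ 0.39728843, -0.64348555, -0.65428454],
       [-0.32450463,  0.56839609, -0.7560573 ]]), 't': array([-0.54533447, -0.15076459,  1.36363111])}
side {'K': array([[428.82796335,   0.        , 251.92036271],
       [  0.        , 428.82796335, 192.36046434],
       [  0.        ,   0.        ,   1.        ]]), 'k1': 0.05179746327230296, 'R': array([[ 0.77912017, -0.62680665, -0.00922936],
       [-0.4705573 , -0.57504803, -0.66925003],
       [ 0.41418304,  0.52576914, -0.74297996]]), 't': array([-0.38716447,  0.34240929,  0.95033275])}
wrist {'K': array([[337.93592695,   0.        , 259.66380766],
       [  0.        , 337.93592695, 191.06613535],
       [  0.        ,   0.        ,   1.        ]]), 'k1': 0.009667783451774265, 'R': array([[ 3.79701014e-01,  9.25109053e-01, -6.16046725e-04],
       [ 8.90419742e-01, -3.65282354e-01,  2.71517006e-01],
       [ 2.50957809e-01, -1.03643823e-01, -9.62433445e-01]]), 't': array([-0.54925499, -0.02804286,  0.3913296 ])}
```

View pics/scene0.png

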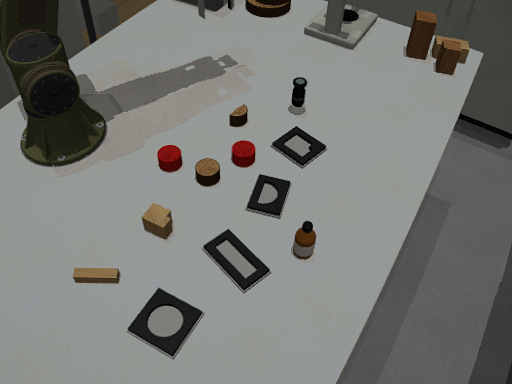

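View pics/side0.png

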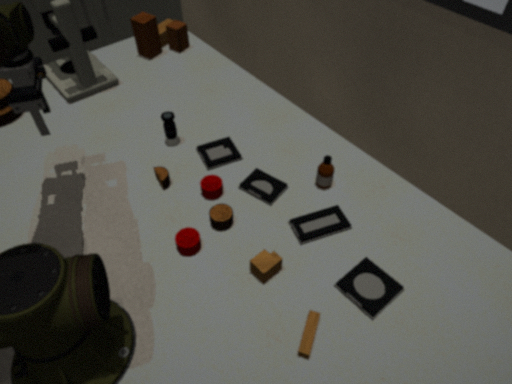

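View pics/wrist0.png

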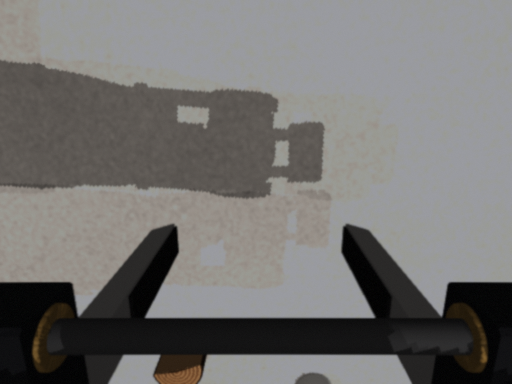

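```bash
cat > h.py <<'E'
import numpy as np, cv2
from station import ctrl
def proj(X,c):
    P=np.atleast_2d(X)@np.array(c['R']).T+c['t']; s=P[:,:2]/P[:,2:]
    s=s*(1+c['k1']*(s**2).sum(1,keepdims=True)); K=c['K']
    return s*K[0,0]+K[:2,2]
def unproj(uv,z,c):
    uv=np.atleast_2d(uv).astype(float); K=c['K']; d=(uv-K[:2,2])/K[0,0]; s=d.copy()
    for _ in range(30): s=d/(1+c['k1']*(s**2).sum(1,keepdims=True))
    r=np.c_[s,np.ones(len(s))]@c['R']; o=-c['R'].T@c['t']
    return o+r*((z-o[2])/r[:,2])[:,None]
def crop(src,x0,y0,x1,y1,s,out):
    im=cv2.imread(src)[y0:y1,x0:x1]; cv2.imwrite(out,cv2.resize(im,None,fx=s,fy=s,interpolation=cv2.INTER_CUBIC))
E
python3 - <<'E'
from h import *
crop("pics/scene0.png",60,200,270,360,3.75,"pics/c1.png")
crop("pics/scene0.png",140,70,340,220,4,"pics/c2.png")
crop("pics/side0.png",140,90,340,240,4,"pics/c3.png")
crop("pics/side0.png",230,200,430,350,4,"pics/c4.png")
E
```

```text
(no output)
```

View pics/c1.png

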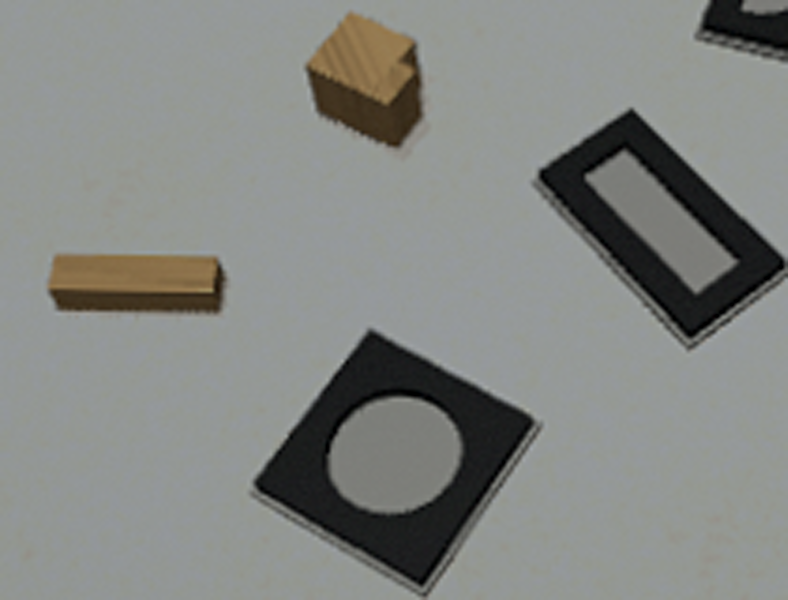

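View pics/c2.png

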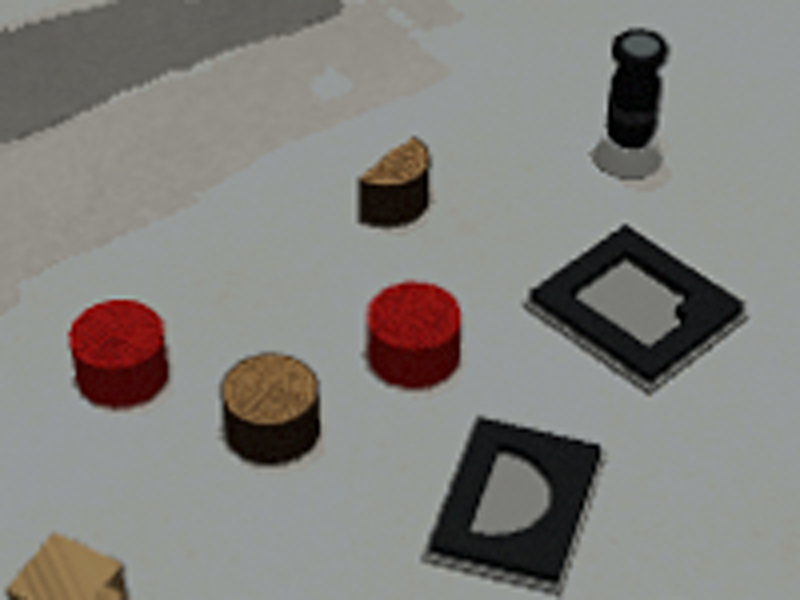

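View pics/c3.png

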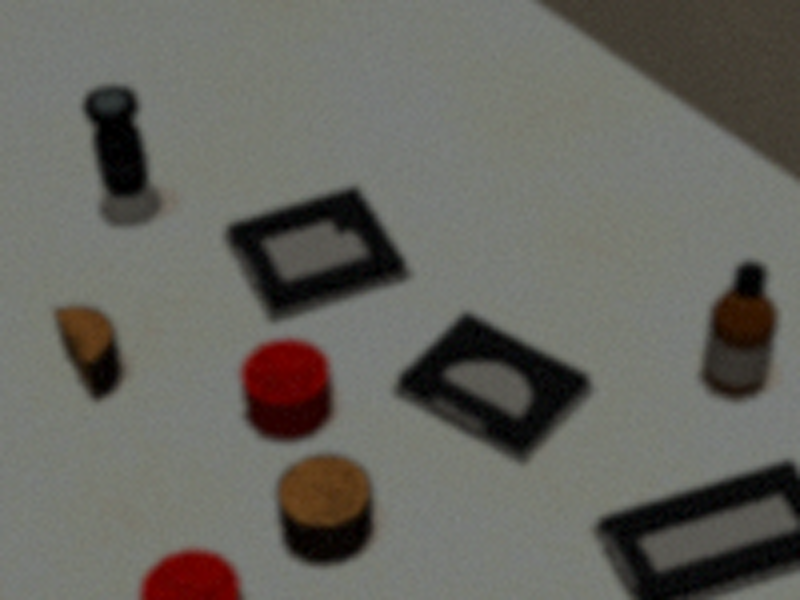

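View pics/c4.png

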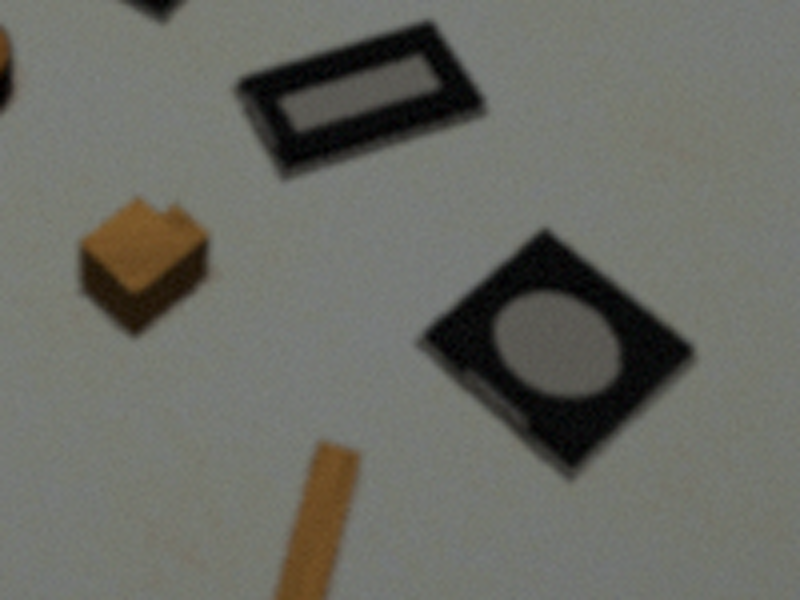

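```bash
cat > fit.py <<'E'
from h import *
from scipy.optimize import minimize
from scipy.ndimage import binary_fill_holes,gaussian_filter
th=np.linspace(0,2*np.pi,60,endpoint=False)
def rect(a,b,cx=0,cy=0): return np.array([[-a,-b],[a,-b],[a,b],[-a,b]])/2+[cx,cy]
ph=np.linspace(-np.pi/2,np.pi/2,30)
SH={'disc':([np.c_[np.cos(th),np.sin(th)]*.032],0,.04),
'red1':([np.c_[np.cos(th),np.sin(th)]*.032],0,.04),'red2':([np.c_[np.cos(th),np.sin(th)]*.032],0,.04),
'half_round':([np.c_[.032*np.cos(ph)-.016,.032*np.sin(ph)]],0,.04),
'shear_block':([rect(.05,.05,-.0065,0),rect(.063,.031,0,-.0095)],0,.05),
'bar':([rect(.1,.025)],0,.025),
'tray_round':([rect(.118,.118)],.016,.016),'tray_half':([rect(.09,.118)],.016,.016),
'tray_notched':([rect(.118,.106)],.016,.016),'tray_bar':([rect(.152,.081)],.016,.016),
'amber_bottle':([np.c_[np.cos(th),np.sin(th)]*.024],0,.07),'pocket_microscope':([np.c_[np.cos(th),np.sin(th)]*.026],0,.003)}
def hulls(n,p,c):
    ps,z0,z1=SH[n]; cs,sn=np.cos(p[2]),np.sin(p[2]); out=[]
    for P in ps:
        Q=P@np.array([[cs,sn],[-sn,cs]])+p[:2]
        X=np.vstack([np.c_[Q,np.full(len(Q),z)] for z in {z0,z1}])
        out.append(cv2.convexHull(proj(X,c).astype(np.float32))[:,0])
    return out
S=6
def render(n,p,c,win):
    x0,y0,x1,y1=win; m=np.zeros(((y1-y0)*S,(x1-x0)*S),np.uint8)
    for h in hulls(n,p,c):
        q=(h+.5-[x0,y0])*S-.5
        cv2.fillPoly(m,[np.round(q*16).astype(np.int32)],1,shift=4)
    return m.reshape(y1-y0,S,x1-x0,S).mean((1,3))
def soft(im,n,win):
    x0,y0,x1,y1=win; a=im[y0:y1,x0:x1].astype(float)
    bg=np.median(np.r_[a[0],a[-1],a[:,0],a[:,-1]],0)
    if n.startswith('tray'):
        v=a.mean(2); m=np.clip((bg.mean()-v)/(bg.mean()-25),0,1)
        f=binary_fill_holes(m>.5); e=cv2.erode(f.astype(np.uint8),np.ones((5,5)))>0
        m[e]=1; return m
    d=np.abs(a-bg).sum(2); return np.clip(d/60,0,1)
def fit(n,p0,ims,cals,pad=12,free_yaw=True):
    jobs=[]
    for im,c in zip(ims,cals):
        h=np.vstack(hulls(n,p0,c)); lo=np.maximum(h.min(0)-pad,0).astype(int); hi=np.minimum(h.max(0)+pad,[511,383]).astype(int)
        w=(*lo,*hi); m=soft(im,n,w)
        lab=cv2.connectedComponents((m>.35).astype(np.uint8))[1]; r=render(n,p0,c,w)
        ids=np.bincount(lab[(r>.5)&(lab>0)]); k=ids.argmax()
        keep=cv2.dilate((lab==k).astype(np.uint8),np.ones((3,3)))>0
        jobs.append((c,w,gaussian_filter(m*keep,.7)))
    def cost(q):
        p=[q[0]/100,q[1]/100,q[2]/10 if free_yaw else p0[2]]
        return sum(((gaussian_filter(render(n,p,c,w),.7)-m)**2).sum() for c,w,m in jobs)
    q0=np.array([p0[0]*100,p0[1]*100,p0[2]*10])
    best=None
    for k in range(3):
        s=np.vstack([q0]+[q0+d for d in np.diag([1,1,1.5 if free_yaw else .0001])*(.6 if k else 1)*(-1)**k])
        r=minimize(cost,q0,method='Nelder-Mead',options=dict(initial_simplex=s,xatol=.003,fatol=.01)); q0=r.x
    return np.array([q0[0]/100,q0[1]/100,q0[2]/10 if free_yaw else p0[2]]),r.fun
def overlay(im,c,poses,out,win,s):
    x0,y0,x1,y1=win; o=cv2.resize(im[y0:y1,x0:x1][:,:,::-1],None,fx=s,fy=s,interpolation=cv2.INTER_CUBIC)
    for n,p in poses.items():
        for h in hulls(n,p,c): cv2.polylines(o,[np.round(((h+.5-[x0,y0])*s-.5)).astype(np.int32)],True,(0,255,0),1)
        t=proj([[p[0],p[1],SH[n][2]],[p[0]+.03*np.cos(p[2]),p[1]+.03*np.sin(p[2]),SH[n][2]]],c); t=np.round((t+.5-[x0,y0])*s).astype(int)
        cv2.arrowedLine(o,tuple(t[0].tolist()),tuple(t[1].tolist()),(255,0,255),1)
    cv2.imwrite(out,o)
E
cat > run0.py <<'E'
from fit import *
import json
names=['scene','side']; cals=[ctrl.calibration(n) for n in names]
ims=[cv2.imread(f'pics/{n}0.png')[:,:,::-1].copy() for n in names]
sc=cals[0]
def c1(u,v): return 60+u/3.75,200+v/3.75
def c2(u,v): return 140+u/4,70+v/4
def up(p,z): return unproj([p],z,sc)[0][:2]
def init(a,b,ctr,z): # x dir from a to b
    A,B,C=up(a,z),up(b,z),up(ctr,z); d=B-A; return [*C,np.arctan2(d[1],d[0])]
I={'disc':[*up(c2(270,388),.04),0],'red1':[*up(c2(118,333),.04),0],'red2':[*up(c2(413,315),.04),0],
'half_round':init(c2(387,160),c2(420,175),c2(404,165),.04),
'shear_block':init(c1(308,66),c1(387,104),c1(368,58),.05),
'bar':init(c1(50,275),c1(218,275),c1(135,275),.025),
'tray_round':init(c1(255,486),c1(422,585),c1(397,456),.016),
'tray_half':init(c2(484,493),c2(550,490),c2(517,500),.016),
'tray_notched':init(c2(530,300),c2(650,385),c2(638,305),.016),
'tray_bar':init(c1(631,110),c1(785,264),c1(661,223),.016)}
R={}
for n,p in I.items():
    fy=n not in('disc','red1','red2')
    a=fit(n,p,ims,cals,free_yaw=fy)
    b=[fit(n,a[0],[im],[c],free_yaw=fy)[0] for im,c in zip(ims,cals)]
    R[n]=a[0].tolist(); print(n,np.round(p,3),'joint',np.round(a[0],4),round(a[1],1),'sc',np.round(b[0],3),'sd',np.round(b[1],3))
for n,pt in(('amber_bottle',(305,253)),('pocket_microscope',(297,110))): R[n]=[*up(pt,0),0]; print(n,R[n])
json.dump(R,open('poses.json','w'))
overlay(ims[0],sc,R,'pics/o_scene.png',(60,70,340,370),2.0*.95)
overlay(ims[0],sc,R,'pics/o_sc1.png',(60,200,270,360),3.75)
overlay(ims[0],sc,R,'pics/o_sc2.png',(140,70,340,220),4)
overlay(ims[1],cals[1],R,'pics/o_sd.png',(140,100,410,370),2.2)
E
python3 run0.py
```

```text
disc [0.46  0.086 0.   ] joint [0.457  0.0839 0.    ] 63.2 sc [0.458 0.085 0.   ] sd [0.456 0.082 0.   ]
red1 [0.346 0.074 0.   ] joint [0.3428 0.0729 0.    ] 58.0 sc [0.344 0.074 0.   ] sd [0.341 0.071 0.   ]
red2 [0.503 0.191 0.   ] joint [0.5011 0.1914 0.    ] 49.0 sc [0.502 0.192 0.   ] sd [0.499 0.189 0.   ]
half_round [ 0.418  0.32  -0.056] joint [ 0.4157  0.3175 -0.1087] 59.1 sc [ 0.416  0.317 -0.201] sd [ 0.416  0.315 -0.014]
shear_block [ 0.454 -0.111  0.049] joint [ 0.4516 -0.1117  0.0491] 94.0 sc [ 0.453 -0.11   0.092] sd [ 0.449 -0.114  0.026]
bar [ 0.42  -0.3    0.571] joint [ 0.4156 -0.3013  0.5484] 70.3 sc [ 0.417 -0.3    0.55 ] sd [ 0.414 -0.303  0.525]
tray_round [ 0.617 -0.306  0.033] joint [ 0.612  -0.3067  0.028 ] 184.5 sc [ 0.615 -0.306  0.036] sd [ 0.607 -0.308  0.038]
tray_half [0.632 0.105 0.612] joint [0.6276 0.1048 0.2517] 127.0 sc [0.63  0.107 0.244] sd [0.621 0.103 0.235]
tray_notched [ 0.618  0.303 -0.26 ] joint [ 0.611   0.3029 -0.2566] 115.8 sc [ 0.615  0.304 -0.266] sd [ 0.604  0.3   -0.25 ]
tray_bar [ 0.662 -0.1   -0.33 ] joint [ 0.6555 -0.0993 -0.319 ] 121.7 sc [ 0.658 -0.099 -0.324] sd [ 0.649 -0.1   -0.312]
amber_bottle [np.float64(0.7840764869225848), np.float64(0.007349741185640468), 0]
pocket_microscope [np.float64(0.534131008695111), np.float64(0.4558931492776259), 0]
```

View pics/o_sc1.png

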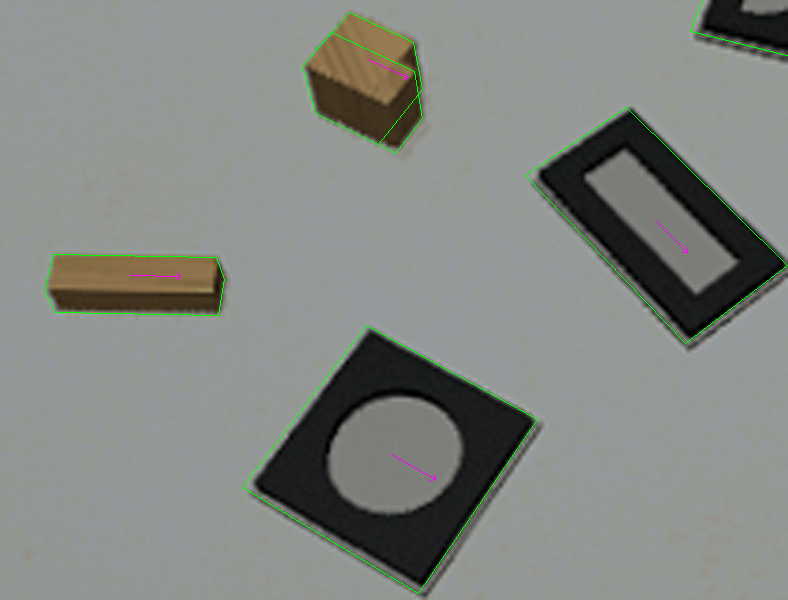

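View pics/o_sc2.png

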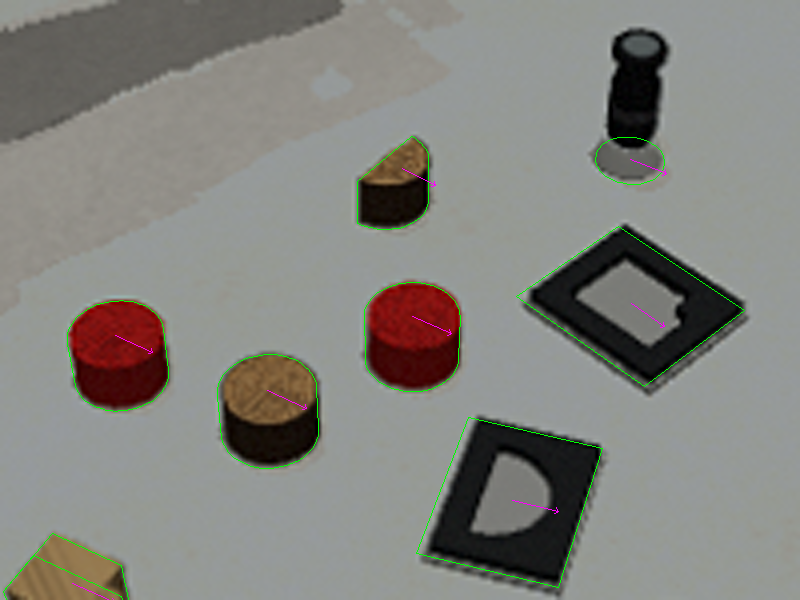

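View pics/o_sd.png

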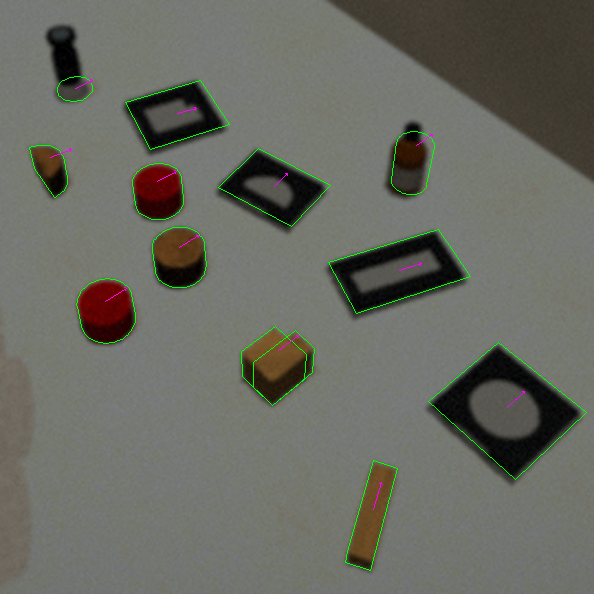

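```bash
cat > plan.py <<'E'
from h import *
from scipy.spatial.transform import Rotation as Ro
def plan(*targets):  # each (x,y,z, jaw angle world or None) cumulative from one start
    o=ctrl.get_obs(); R=Ro.from_euler('xyz',o['eef_rot']).as_matrix(); p=o['ee_pos']
    a=np.arctan2(R[1,1],R[0,1])
    print('t',round(o['time_s'],2),'tcp',np.round(p,4),'q',np.round(o['qpos'],3),'jaw',round(a,3),'grip',round(o['grip_width'],4),'F',np.round(o['force'],1),'tilt',np.round(R[:,0],3))
    for x,y,z,j in targets:
        d=R.T@(np.array([x,y,z])-p); s=0
        if j is not None:
            # positive turn about tool x (down) reduces the world angle
            s=-((j-a+np.pi/2)%np.pi-np.pi/2)
        q1=np.arctan2(y,x)
        print((x,y,z,j),'slide',np.round(d,4),'spin',round(np.degrees(s),1),'mag',round(np.linalg.norm(d),3), 'q1~',round(q1,2))
E
python3 - <<'E'
from plan import *
plan()
c=ctrl.calibration('wrist'); o=ctrl.get_obs(); R=Ro.from_euler('xyz',o['eef_rot']).as_matrix()
print(R.T@(-c['R'].T@c['t']-o['ee_pos'])); print(R)
print('cam axes in tool',c['R']@R)
E
```

```text
t 0.15 tcp [0.2089 0.5086 0.213 ] q [ 1.114  0.3    1.521  0.     1.321 -0.067] jaw 1.181 grip 0.0941 F [-0.  -0.3 -0.7] tilt [-0.    -0.001 -1.   ]
[-0.17095266 -0.00048167 -0.07941955]
[[-4.27853917e-04  3.79993503e-01  9.24989056e-01]
 [-8.06270949e-04  9.24988709e-01 -3.79993733e-01]
 [-9.99999583e-01 -9.08373611e-04 -8.93823202e-05]]
cam axes in tool [[-4.57196138e-04  9.99999846e-01 -3.16181972e-04]
 [-2.71613197e-01  1.80115103e-04  9.62406483e-01]
 [ 9.62406391e-01  5.25887723e-04  2.71613073e-01]]
```

```bash
python3 -c "
from plan import *
plan((.416,.3165,.2,-.15))"
```

```text
t 0.15 tcp [0.2089 0.5086 0.213 ] q [ 1.114  0.3    1.521  0.     1.321 -0.067] jaw 1.181 grip 0.0941 F [-0.  -0.3 -0.7] tilt [-0.    -0.001 -1.   ]
(0.416, 0.3165, 0.2, -0.15) slide [ 0.0131 -0.099   0.2646] spin 76.3 mag 0.283 q1~ 0.65
```

```bash
python3 -m creep '{"hand":[-1,-1,-1,-1,-1,-1,-1,-1,-1,-1,-1,-1],"slide":[[0.013,-0.099,0.265],[0.013,-0.099,0.265],[0.013,-0.099,0.265],[0.013,-0.099,0.265],[0.013,-0.099,0.265],[0.013,-0.099,0.265],[0.013,-0.099,0.265],[0.013,-0.099,0.265],[0.013,-0.099,0.265],[0.013,-0.099,0.265],[0.013,-0.099,0.265],[0.013,-0.099,0.265]],"spin":[76,76,76,76,76,76,76,76,76,76,76,76]}' 20
cat > look.py <<'E'
import sys; from plan import *
c=ctrl.calibration('wrist'); im=ctrl.camera('wrist'); np.save('last.npy',im); np.savez('lastc.npz',**c)
cv2.imwrite(sys.argv[1],im[:,:,::-1]); plan()
E
python3 look.py pics/w1.png
```

```text
time_s: 1.15
ee_pos: [0.4165, 0.3163, 0.2002]
eef_rot: [-0.848, 1.57, -2.568]
force: [-0.2, -0.0, 0.3]
grip_width: 0.0943
t 1.2 tcp [0.4164 0.3164 0.2003] q [ 0.58   0.251  1.614 -0.     1.276  0.724] jaw -0.144 grip 0.0942 F [0.1 1.  0.7] tilt [-0. -0. -1.]
```

View pics/w1.png

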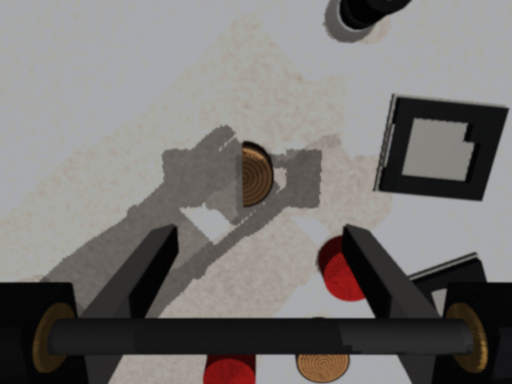

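```bash
python3 - <<'E'
from h import *
crop("pics/w1.png",200,120,310,220,6,"pics/w1a.png")
crop("pics/w1.png",360,80,512,205,5,"pics/w1b.png")
E
```

```text
(no output)
```

View pics/w1a.png

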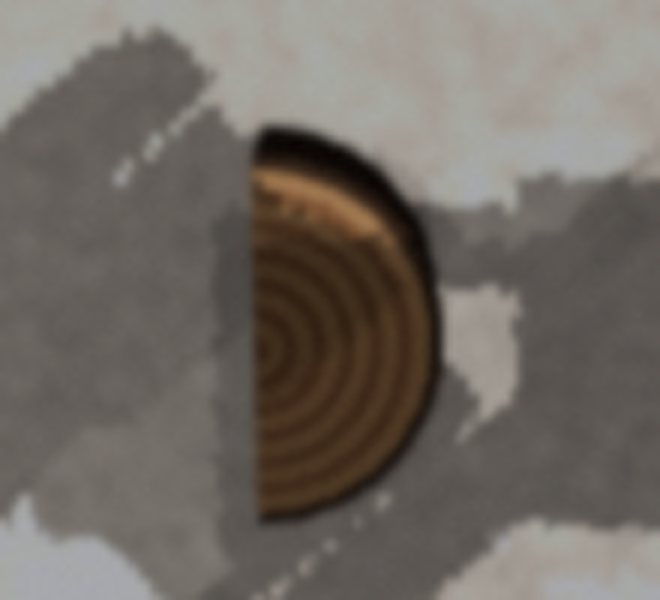

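View pics/w1b.png

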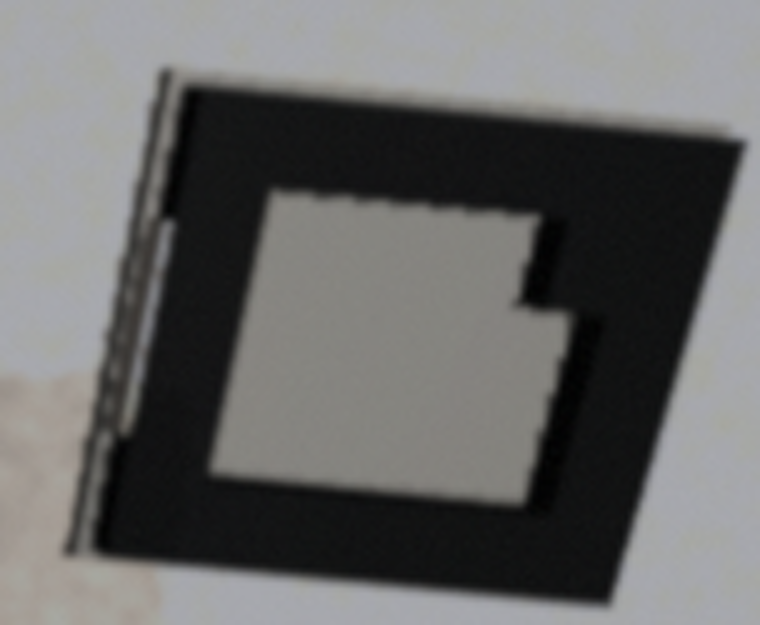

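```bash
cat > fitpts.py <<'E'
from h import *
def rigid(model,world):
    m=np.array(model);w=np.array(world)[:,:2]; mc,wc=m.mean(0),w.mean(0)
    H=(m-mc).T@(w-wc); a=np.arctan2(H[0,1]-H[1,0],H[0,0]+H[1,1]); Rm=np.array([[np.cos(a),-np.sin(a)],[np.sin(a),np.cos(a)]])
    t=wc-Rm@mc; r=w-(m@Rm.T+t); return t,a,np.round(r*1000,1).tolist()
def px(uv,x0,y0,s): return (np.array(uv)+.5)/s-.5+[x0,y0]
E
python3 - <<'E'
from fitpts import *
c=dict(np.load('lastc.npz'))
p=unproj(px([(253,170),(262,521),(440,340)],200,120,6),.04,c); print(p[:,:2]); print(rigid([(-.016,.032),(-.016,-.032),(.016,0)],p))
p=unproj(px([(200,87),(746,142),(610,603),(108,552)],360,80,5),.016,c);a,b=.059,.053
print(rigid([(-a,b),(a,b),(a,-b),(-a,-b)],p))
p=unproj(px([(270,190),(210,475),(525,507)],360,80,5),.006,c);
print(p[:,:2],rigid([(-.0375,.031),(-.0375,-.031),(.0375,-.031)],p))
E
```

```text
[[0.40305967 0.3481085 ]
 [0.39474767 0.28819001]
 [0.42940391 0.31526523]]
(array([0.4143609 , 0.31651321]), np.float64(-0.12684716718720693), [[0.5, -2.2], [0.3, 1.4], [-0.8, 0.8]])
(array([0.60991096, 0.31046446]), np.float64(-0.2481788483117051), [[1.7, -4.4], [-3.9, -3.0], [-2.2, 4.2], [4.4, 3.2]])
[[0.58516366 0.3480004 ]
 [0.5705202  0.28785946]
 [0.63911445 0.27016237]] (array([0.61300511, 0.30877421]), np.float64(-0.2603880412074901), [[0.4, -0.4], [1.7, -0.6], [-2.1, 1.0]])
```

```bash
python3 -c "
from plan import *
plan((.4145,.316,.026,-.13))"
```

```text
t 1.2 tcp [0.4164 0.3164 0.2003] q [ 0.58   0.251  1.614 -0.     1.276  0.724] jaw -0.144 grip 0.0942 F [0.1 1.  0.7] tilt [-0. -0. -1.]
(0.4145, 0.316, 0.026, -0.13) slide [ 0.1743 -0.0018  0.0006] spin -0.8 mag 0.174 q1~ 0.65
```

```bash
python3 -m creep '{"hand":[-1,-1,-1,-1,-1,-1,-1,0.6,0.6,0.6,0.6,0.6],"slide":[[0.04,-0.002,0],[0.08,-0.002,0],[0.12,-0.002,0],[0.15,-0.002,0],[0.174,-0.002,0],[0.174,-0.002,0],[0.174,-0.002,0],[0.174,-0.002,0],[0.174,-0.002,0],[0.174,-0.002,0],[0.174,-0.002,0],[0.174,-0.002,0]],"spin":[-1,-1,-1,-1,-1,-1,-1,-1,-1,-1,-1,-1]}' 20; python3 -c "
from plan import *
plan((.4145,.316,.17,None))"
```

```text
time_s: 2.2
ee_pos: [0.4148, 0.3169, 0.0272]
eef_rot: [2.279, 1.57, 0.58]
force: [-0.3, -0.1, 0.7]
grip_width: 0.0643
t 2.2 tcp [0.4148 0.3169 0.0272] q [ 0.582  0.475  1.762 -0.     0.903  0.71 ] jaw -0.128 grip 0.0643 F [-0.3 -0.1  0.7] tilt [ 0.001  0.001 -1.   ]
(0.4145, 0.316, 0.17, None) slide [-0.1428 -0.      0.0008] spin 0.0 mag 0.143 q1~ 0.65
```

```bash
python3 -m creep '{"hand":[1,1,1,1,1,1,1,1],"slide":[[0,0,0],[0,0,0],[0,0,0],[0,0,0],[0,0,0],[0,0,0],[0,0,0],[0,0,0]],"spin":[0,0,0,0,0,0,0,0]}' 20
```

```text
time_s: 2.87
ee_pos: [0.4145, 0.3167, 0.0264]
eef_rot: [-0.556, 1.571, -2.255]
force: [-0.3, 0.1, -0.9]
grip_width: 0.0317
```

```bash
python3 -c "
from plan import *
plan((.629,.106,.20,.245),(.629,.106,.034,.245))"
```

```text
t 2.87 tcp [0.4145 0.3167 0.0264] q [ 0.582  0.476  1.763 -0.     0.903  0.71 ] jaw -0.128 grip 0.0317 F [-0.3  0.1 -0.9] tilt [-0. -0. -1.]
(0.629, 0.106, 0.2, 0.245) slide [-0.1736  0.2396  0.1816] spin -21.4 mag 0.347 q1~ 0.17
(0.629, 0.106, 0.034, 0.245) slide [-0.0076  0.2396  0.1816] spin -21.4 mag 0.301 q1~ 0.17
```

```bash
python3 -m creep '{"hand":[1,1,1,1,1,1,1,1,1,1,1,1],"slide":[[-0.03,0,0],[-0.07,0,0],[-0.11,0,0],[-0.14,0.02,0.015],[-0.174,0.05,0.04],[-0.174,0.08,0.06],[-0.174,0.11,0.085],[-0.174,0.14,0.11],[-0.174,0.175,0.13],[-0.174,0.21,0.155],[-0.174,0.24,0.182],[-0.174,0.24,0.182]],"spin":[0,0,0,-3,-9,-15,-21,-21,-21,-21,-21,-21]}' 20;python3 -m creep '{"hand":[1,1],"slide":[[0,0,0],[0,0,0]],"spin":[0,0]}'; python3 look.py pics/w2.png
```

```text
time_s: 3.87
ee_pos: [0.6323, 0.1001, 0.1993]
eef_rot: [-0.651, 1.57, -1.988]
force: [-0.0, 0.7, -1.0]
grip_width: 0.0314
time_s: 4.03
ee_pos: [0.629, 0.1058, 0.2]
eef_rot: [-1.893, 1.57, 3.058]
force: [0.3, 0.1, -0.2]
grip_width: 0.0318
t 4.08 tcp [0.6288 0.1064 0.2004] q [ 0.11   0.508  1.263  0.     1.371 -0.129] jaw 0.239 grip 0.0317 F [ 0.5  0.2 -0.8] tilt [-0.  0. -1.]
```

View pics/w2.png

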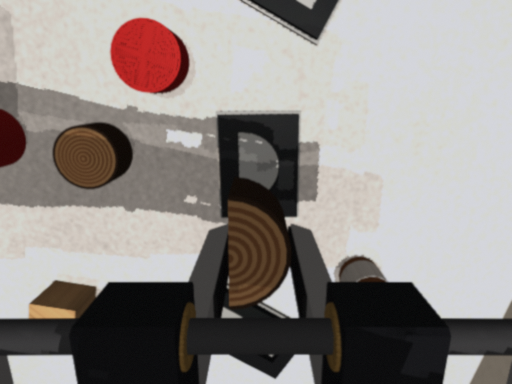

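```bash
python3 - <<'E'
from h import *
crop("pics/w2.png",190,90,330,215,5.7,"pics/w2a.png")
E
```

```text
(no output)
```

View pics/w2a.png

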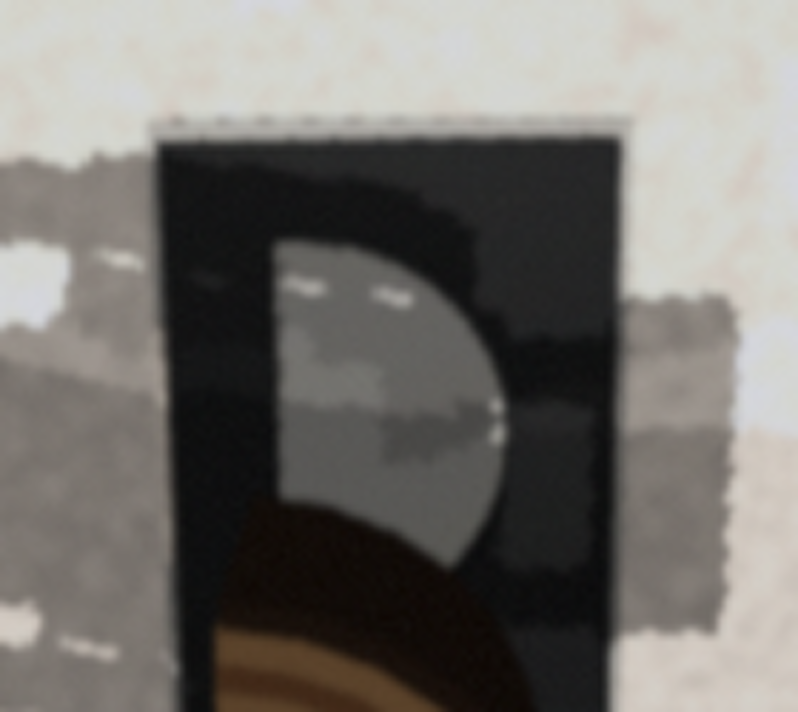

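```bash
python3 - <<'E'
from fitpts import *
c=dict(np.load('lastc.npz'))
U=lambda l,z:unproj(px(l,190,90,5.7),z,c)[:,:2]
yaw=.245
for n,l,z in (('ins TL,TR,leftE,rightE',[(157,143),(622,140),(180,712),(607,712)],.016),('base TL TR',[(150,122),(632,122)],.006),('cut strt top,strt bot,crown,top',[(275,242),(280,500),(507,425),(300,238)],.016),('cutfloor',[(275,242),(280,500),(507,425)],.006)):
    w=U(l,z); d=w-[.629,.106]
    e=lambda a:np.round(d@np.array([[np.cos(a),-np.sin(a)],[np.sin(a),np.cos(a)]])*1000,1).tolist()
    print(n,w.round(4).tolist(),e(.245),e(.235))
E
```

```text
ins TL,TR,leftE,rightE [[0.5718, 0.154], [0.653, 0.1742], [0.5982, 0.0487], [0.6792, 0.0684]] [[-43.8, 60.4], [39.8, 60.4], [-43.7, -48.1], [39.6, -48.6]] [[-44.4, 59.9], [39.2, 60.8], [-43.3, -48.5], [40.1, -48.2]]
base TL TR [[0.5688, 0.1566], [0.6551, 0.1776]] [[-46.2, 63.7], [42.7, 63.1]] [[-46.8, 63.2], [42.1, 63.5]]
cut strt top,strt bot,crown,top [[0.5963, 0.1418], [0.6078, 0.0948], [0.646, 0.119], [0.6006, 0.1436]] [[-23.0, 42.6], [-23.2, -5.7], [19.6, 8.4], [-18.4, 43.3]] [[-23.4, 42.4], [-23.2, -5.9], [19.5, 8.6], [-18.9, 43.1]]
cutfloor [[0.596, 0.1406], [0.6078, 0.0924], [0.647, 0.1172]] [[-23.7, 41.6], [-23.9, -8.1], [20.2, 6.5]] [[-24.1, 41.4], [-23.8, -8.3], [20.1, 6.7]]
```

```bash
python3 - <<'E'
from fitpts import *
crop("pics/w2.png",190,160,330,315,3.8,"pics/w2b.png")
E
```

```text
(no output)
```

View pics/w2b.png

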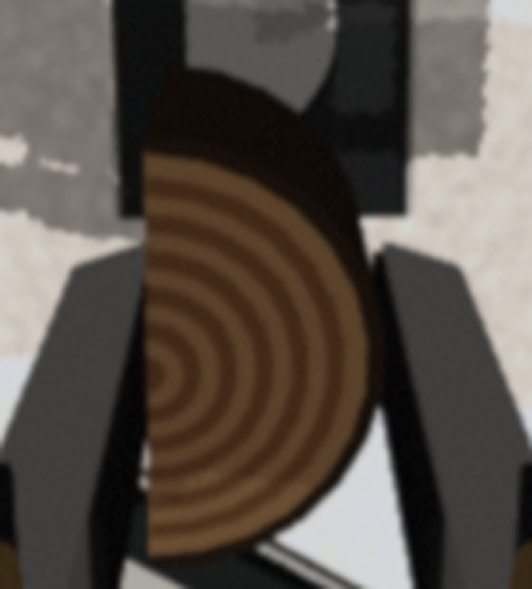

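```bash
python3 - <<'E'
from fitpts import *
c=dict(np.load('lastc.npz'))
p=unproj(px([(145,152),(150,556),(375,350)],190,160,3.8),.214,c)
t,a,r=rigid([(-.016,.032),(-.016,-.032),(.016,0)],p);print(t,a,r)
# local in jaw frame vs tcp
d=t-np.array([.6288,.1064]);j=.239;print(d@np.array([[np.cos(j),-np.sin(j)],[np.sin(j),np.cos(j)]]))
p=unproj(px([(145,212)],190,160,3.8),.016,c); print(p)
p=unproj(px([(120,214),(405,214)],190,160,3.8),.016,c); print(p)
E
```

```text
[0.62776709 0.10685962] 0.24486074781935277 [[1.8, -2.6], [-0.5, 1.7], [-1.3, 0.9]]
[-0.00089474  0.00069108]
[[0.6056216  0.04942095 0.016     ]]
[[0.59863138 0.04708219 0.016     ]
 [0.67983324 0.06683056 0.016     ]]
```

```bash
sed -e "s/^for n,p in I.items():/for k in list(SH):\n    if k.startswith('tray'): SH[k]=([np.sign(P)*(abs(P)-.0032) for P in SH[k][0]],*SH[k][1:])\nfor n,p in I.items():\n    if not n.startswith('tray'): continue/" -e "s/poses.json/poses2.json/" -e 's/o_s/o2_s/' run0.py > run1.py; python3 run1.py
```

```text
tray_round [ 0.617 -0.306  0.033] joint [ 0.6123 -0.3065  0.045 ] 247.0 sc [ 0.614 -0.306  0.033] sd [ 0.607 -0.308  0.043]
tray_half [0.632 0.105 0.612] joint [0.6282 0.1059 0.2486] 183.7 sc [0.63  0.107 0.25 ] sd [0.621 0.103 0.263]
tray_notched [ 0.618  0.303 -0.26 ] joint [ 0.6103  0.3035 -0.2582] 198.6 sc [ 0.614  0.305 -0.259] sd [ 0.604  0.3   -0.248]
tray_bar [ 0.662 -0.1   -0.33 ] joint [ 0.6558 -0.0987 -0.3223] 221.8 sc [ 0.658 -0.098 -0.319] sd [ 0.65  -0.101 -0.333]
amber_bottle [np.float64(0.7840764869225848), np.float64(0.007349741185640468), 0]
pocket_microscope [np.float64(0.534131008695111), np.float64(0.4558931492776259), 0]
```

```bash
ls pics
```

```text
c1.png
c2.png
c3.png
c4.png
o2_sc1.png
o2_sc2.png
o2_scene.png
o2_sd.png
o_sc1.png
o_sc2.png
o_scene.png
o_sd.png
scene0.png
side0.png
w1.png
w1a.png
w1b.png
w2.png
w2a.png
w2b.png
wrist0.png
```

```bash
python3 -c "
from plan import *
plan((.627,.109,.056,.246))"
```

```text
t 4.08 tcp [0.6288 0.1064 0.2004] q [ 0.11   0.508  1.263  0.     1.371 -0.129] jaw 0.239 grip 0.0317 F [ 0.5  0.2 -0.8] tilt [-0.  0. -1.]
(0.627, 0.109, 0.056, 0.246) slide [ 0.1444 -0.0011 -0.003 ] spin -0.4 mag 0.144 q1~ 0.17
```

```bash
python3 -m creep '{"hand":[1,1,1,1,1,1,1],"slide":[[0.03,-0.001,-0.003],[0.07,-0.001,-0.003],[0.11,-0.001,-0.003],[0.13,-0.001,-0.003],[0.144,-0.001,-0.003],[0.144,-0.001,-0.003],[0.144,-0.001,-0.003]],"spin":[0,0,0,0,0,0,0]}'; python3 look.py pics/w3.png; python3 - <<'E'
from h import *
crop("pics/w3.png",160,90,360,240,4,"pics/w3a.png")
E
```

```text
time_s: 4.67
ee_pos: [0.6272, 0.1093, 0.0569]
eef_rot: [-1.869, 1.571, 3.083]
force: [0.1, -0.4, -0.4]
grip_width: 0.0316
t 4.72 tcp [0.6278 0.1091 0.0578] q [ 0.115  0.646  1.395  0.     1.099 -0.125] jaw 0.24 grip 0.032 F [0.3 0.1 0.5] tilt [ 0.001  0.    -1.   ]
```

View pics/w3.png

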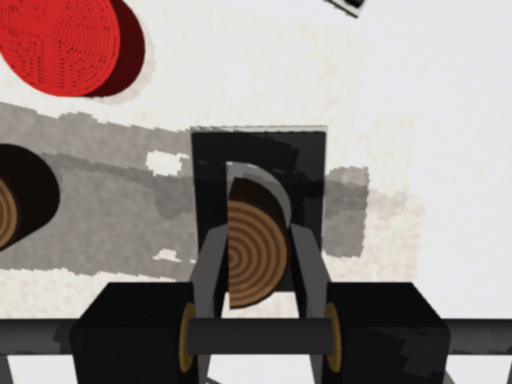

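View pics/w3a.png

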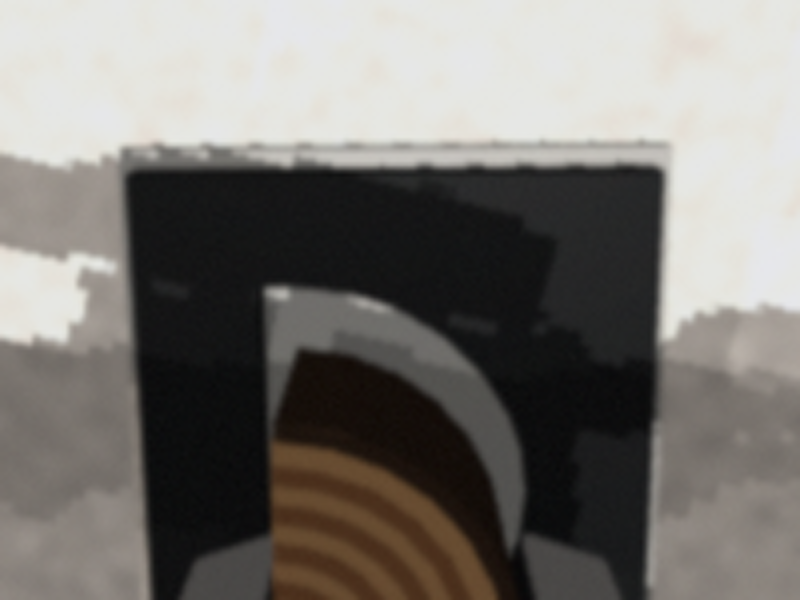

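```bash
cat > loc.py <<'E'
from fitpts import *
c=dict(np.load('lastc.npz'))
def loc(pts,z,x0,y0,s,o,j):
    w=unproj(px(pts,x0,y0,s),z,c)[:,:2]-o
    return np.round(w@np.array([[np.cos(j),-np.sin(j)],[np.sin(j),np.cos(j)]])*1000,1).tolist()
E
python3 - <<'E'
from loc import *
o=[.6278,.1091];j=.24
L=lambda p,z:print(z,loc(p,z,160,90,4,o,j))
L([(128,172),(664,168),(148,590),(648,590)],.016)
L([(265,287),(272,430),(527,490),(517,550)],.016)
L([(300,350)],.032)
L([(272,440)],.072)
E
```

```text
0.016 [[-43.3, 57.2], [39.8, 57.8], [-43.7, -12.9], [40.9, -12.9]]
0.016 [[-22.5, 39.1], [-22.0, 15.4], [20.0, 5.0], [18.6, -5.6]]
0.032 [[-16.0, 32.6]]
0.072 [[-16.5, 31.0]]
```

```bash
python3 -m creep '{"hand":[1,1,1,1,1],"slide":[[0.005,-0.001,-0.001],[0.012,-0.001,-0.001],[0.018,-0.001,-0.001],[0.023,-0.001,-0.001],[0.023,-0.001,-0.001]],"spin":[0,0,0,0,0]}'; python3 look.py pics/w4.png
```

```text
time_s: 5.13
ee_pos: [0.6262, 0.109, 0.0326]
eef_rot: [-1.737, 1.57, -3.07]
force: [-0.0, -0.1, -1.6]
grip_width: 0.0313
t 5.18 tcp [0.6263 0.1089 0.033 ] q [ 0.115  0.677  1.41  -0.     1.056 -0.124] jaw 0.238 grip 0.0319 F [-0.2 -0.8 -0.6] tilt [-0.001 -0.    -1.   ]
```

View pics/w4.png

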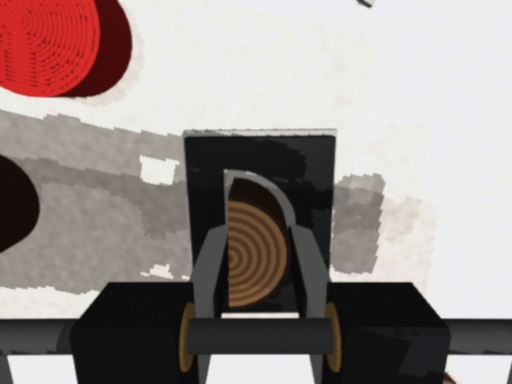

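```bash
python3 -m creep '{"hand":[1,-0.2,-0.2,-0.2,-0.2,-0.2,-0.2,-0.6,-1,-1,-1,-1],"slide":[[0.001,0,0],[0.001,0,0],[0.001,0,0],[0.001,0,0],[0.001,0,0],[0.001,0,0],[-0.01,0,0],[-0.04,0,0],[-0.08,0,0],[-0.12,0,0],[-0.15,0,0],[-0.15,0,0]],"spin":[0,0,0,0,0,0,0,0,0,0,0,0]}'; python3 look.py pics/w5.png
python3 -c "
from plan import *
plan((.457,.084,.2,.24),(.457,.084,.2,0.8))"
```

```text
time_s: 6.18
ee_pos: [0.6285, 0.1093, 0.1918]
eef_rot: [1.45, 1.56, 0.117]
force: [1.1, -0.4, 1.6]
grip_width: 0.0864
t 6.23 tcp [0.6276 0.1092 0.188 ] q [ 0.115  0.511  1.287  0.     1.337 -0.124] jaw 0.238 grip 0.0902 F [ 0.4  0.7 -0.3] tilt [ 0.007  0.001 -1.   ]
t 6.23 tcp [0.6276 0.1092 0.188 ] q [ 0.115  0.511  1.287  0.     1.337 -0.124] jaw 0.238 grip 0.0902 F [ 0.4  0.7 -0.3] tilt [ 0.007  0.001 -1.   ]
(0.457, 0.084, 0.2, 0.24) slide [-0.0132 -0.1717 -0.0158] spin -0.1 mag 0.173 q1~ 0.18
(0.457, 0.084, 0.2, 0.8) slide [-0.0132 -0.1717 -0.0158] spin -32.2 mag 0.173 q1~ 0.18
```

View pics/w5.png

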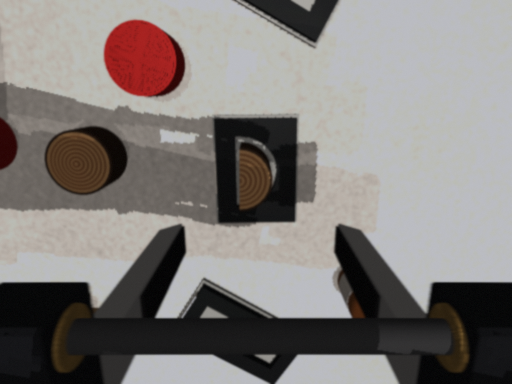

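```bash
python3 -m creep '{"hand":[-1,-1,-1,-1,-1,-1,-1,-1],"slide":[[-0.013,-0.04,-0.004],[-0.013,-0.08,-0.008],[-0.013,-0.12,-0.012],[-0.013,-0.15,-0.015],[-0.013,-0.172,-0.016],[-0.013,-0.172,-0.016],[-0.013,-0.172,-0.016],[-0.013,-0.172,-0.016]],"spin":[-5,-10,-15,-20,-20,-20,-20,-20]}'; python3 look.py pics/w6.png
python3 -c "
from plan import *
plan((.457,.084,.026,None))"
```

```text
time_s: 6.9
ee_pos: [0.456, 0.084, 0.1963]
eef_rot: [-2.056, 1.571, -3.04]
force: [-0.5, -1.6, 0.2]
grip_width: 0.0938
t 6.95 tcp [0.4561 0.084  0.1961] q [ 0.103  0.123  1.777 -0.     1.242 -0.484] jaw 0.587 grip 0.0937 F [0.5 0.9 0.8] tilt [-0. -0. -1.]
t 6.95 tcp [0.4561 0.084  0.1961] q [ 0.103  0.123  1.777 -0.     1.242 -0.484] jaw 0.587 grip 0.0937 F [0.5 0.9 0.8] tilt [-0. -0. -1.]
(0.457, 0.084, 0.026, None) slide [0.1701 0.0008 0.0005] spin 0.0 mag 0.17 q1~ 0.18
```

View pics/w6.png

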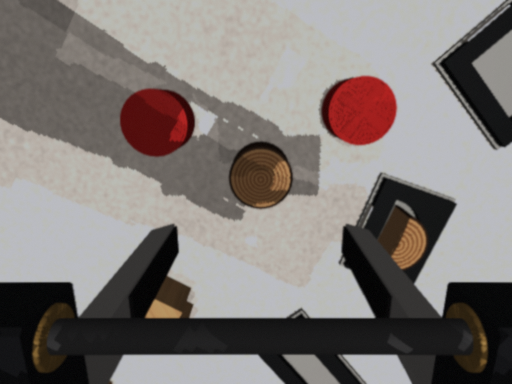

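```bash
python3 - <<'E'
from loc import *
print(unproj([(260.5,177.5),(230,177.5),(291,177.5),(261,208)],.04,c))
E
```

```text
[[0.45581256 0.08492622 0.04      ]
 [0.43056063 0.06811225 0.04      ]
 [0.48106821 0.10174004 0.04      ]
 [0.47397908 0.05860864 0.04      ]]
```

```bash
python3 -m creep '{"hand":[-1,-1,-1,-1,-1,-1,1,1,1,1,1,1],"slide":[[0.04,0,-0.001],[0.08,0,-0.001],[0.12,0,-0.001],[0.15,0,-0.001],[0.17,0,-0.001],[0.17,0,-0.001],[0.17,0,-0.001],[0.17,0,-0.001],[0.17,0,-0.001],[0.17,0,-0.001],[0.17,0,-0.001],[0.17,0,-0.001]],"spin":[0,0,0,0,0,0,0,0,0,0,0,0]}' 20; python3 -m creep '{"hand":[1,1],"slide":[[0,0,0],[0,0,0]],"spin":[0,0]}';  python3 -c "
from plan import *
plan((.613,-.305,.17,None))"
```

```text
time_s: 7.95
ee_pos: [0.4556, 0.0848, 0.0274]
eef_rot: [1.089, 1.569, 0.106]
force: [-1.7, 0.6, 7.5]
grip_width: 0.0639
time_s: 8.12
ee_pos: [0.4555, 0.0849, 0.0274]
eef_rot: [1.116, 1.569, 0.133]
force: [-1.6, -0.4, 6.8]
grip_width: 0.0636
t 8.12 tcp [0.4555 0.0849 0.0274] q [ 0.105  0.369  1.925  0.     0.846 -0.483] jaw 0.588 grip 0.0636 F [-1.6 -0.4  6.8] tilt [ 0.002  0.    -1.   ]
(0.613, -0.305, 0.17, None) slide [-0.1424 -0.0849  0.4119] spin 0.0 mag 0.444 q1~ -0.46
```

```bash
python3 -m creep '{"hand":[1,1,1,1,1,1,1,1,1,1,1,1],"slide":[[-0.02,0,0],[-0.06,0,0],[-0.1,0,0],[-0.142,-0.005,0.025],[-0.142,-0.013,0.064],[-0.142,-0.021,0.104],[-0.142,-0.029,0.144],[-0.142,-0.038,0.184],[-0.142,-0.046,0.224],[-0.142,-0.054,0.262],[-0.142,-0.062,0.302],[-0.142,-0.07,0.342]],"spin":[0,0,0,0,0,0,0,0,0,0,0,0]}' 20; python3 -c "
from plan import *
plan((.613,-.305,.17,None),(.613,-.305,.06,None))"
```

```text
time_s: 9.12
ee_pos: [0.5865, -0.2407, 0.1686]
eef_rot: [0.314, 1.571, -0.669]
force: [0.3, 0.7, -1.1]
grip_width: 0.0634
t 9.12 tcp [ 0.5865 -0.2407  0.1686] q [-0.447  0.523  1.314 -0.     1.304 -1.035] jaw 0.587 grip 0.0634 F [ 0.3  0.7 -1.1] tilt [ 0. -0. -1.]
(0.613, -0.305, 0.17, None) slide [-0.0013 -0.0136  0.0682] spin 0.0 mag 0.07 q1~ -0.46
(0.613, -0.305, 0.06, None) slide [ 0.1087 -0.0136  0.0682] spin 0.0 mag 0.129 q1~ -0.46
```

```bash
python3 -m creep '{"hand":[1,1,1,1,1,1,1,1],"slide":[[0,-0.007,0.035],[0.01,-0.013,0.068],[0.04,-0.013,0.068],[0.08,-0.013,0.068],[0.1,-0.013,0.068],[0.108,-0.013,0.068],[0.108,-0.013,0.068],[0.108,-0.013,0.068]],"spin":[0,0,0,0,0,0,0,0]}' 20;python3 look.py pics/w7.png
```

```text
time_s: 9.78
ee_pos: [0.6138, -0.3027, 0.062]
eef_rot: [0.47, 1.569, -0.513]
force: [0.7, -0.1, -0.0]
grip_width: 0.0637
t 9.83 tcp [ 0.6141 -0.3028  0.0627] q [-0.512  0.738  1.227  0.     1.174 -1.099] jaw 0.588 grip 0.0636 F [ 0.7 -0.1  0. ] tilt [ 0.003 -0.001 -1.   ]
```

View pics/w7.png

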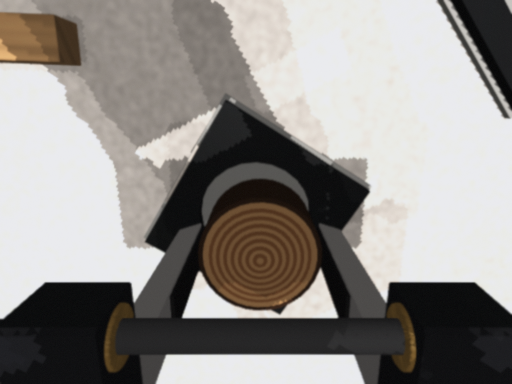

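```bash
python3 - <<'E'
from h import *
crop("pics/w7.png",135,85,385,265,3.2,"pics/w7a.png")
E
```

```text
(no output)
```

View pics/w7a.png

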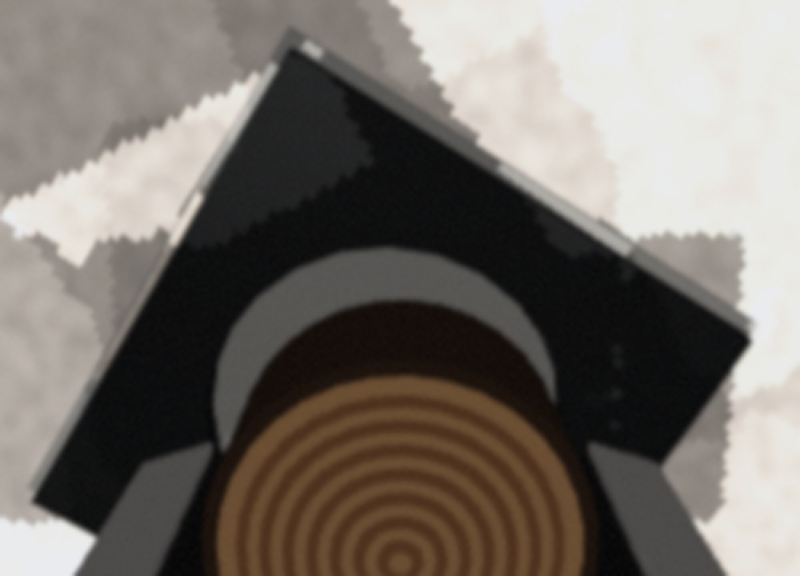

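```bash
python3 - <<'E'
from loc import *
from scipy.optimize import least_squares
o=np.array([.6141,-.3028]); j=.588
def circ(pts,z,r):
    w=unproj(px(pts,135,85,3.2),z,c)[:,:2]
    s=least_squares(lambda q:np.hypot(*(w-q).T)-r,o); return s.x, np.round(s.fun*1000,1)
print('cut',circ([(390,247),(212,385),(557,385),(270,292),(500,290),(340,255)],.016,.038))
print('disc',circ([(405,300),(248,385),(548,385),(310,325),(500,325)],.036,.032))
print('top',circ([(395,374),(215,540),(584,540),(290,410),(510,410)],.0765,.032))
w=unproj(px([(285,50),(750,340),(35,500)],135,85,3.2),.016,c)[:,:2]; print('mid diag',(w[1]+w[2])/2,np.linalg.norm(w[1]-w[2]),np.linalg.norm(w[0]-w[1]),np.linalg.norm(w[0]-w[2]))
E
```

```text
cut (array([ 0.6112481 , -0.30546067]), array([ 0.6, -0.4, -0.7, -0.4, -0.1,  0. ]))
disc (array([ 0.61334286, -0.3030354 ]), array([-0.5,  0.6, -0. , -0.4,  0.7]))
top (array([ 0.61496243, -0.30565838]), array([ 0.9, -2.3, -2.3, -0.1, -0. ]))
mid diag [ 0.61071762 -0.30473571] 0.15630326234370517 0.11158589227437339 0.11023052674594716
```

```bash
python3 -m creep '{"hand":[1,1,1,1,1,1],"slide":[[0.004,-0.003,0],[0.01,-0.003,0],[0.017,-0.003,0],[0.023,-0.003,0],[0.026,-0.003,0],[0.026,-0.003,0]],"spin":[0,0,0,0,0,0]}' 20;python3 look.py pics/w8.png
```

```text
time_s: 10.33
ee_pos: [0.6105, -0.304, 0.0337]
eef_rot: [-2.616, 1.57, 2.684]
force: [-0.4, -0.1, -0.8]
grip_width: 0.0637
t 10.38 tcp [ 0.6106 -0.3041  0.034 ] q [-0.516  0.769  1.247 -0.     1.127 -1.103] jaw 0.588 grip 0.0637 F [-1.1  0.7 -0.2] tilt [-0.  0. -1.]
```

View pics/w8.png

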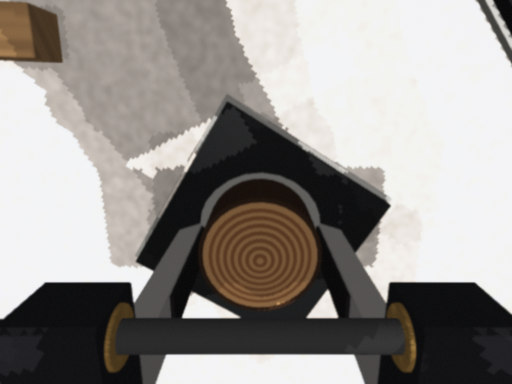

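```bash
python3 -m creep '{"hand":[1,1,-1,-1,-1,-1,-1,-1,-1,-1,-1,-1],"slide":[[0.001,0,0],[0.001,0,0],[0.001,0,0],[0.001,0,0],[0.001,0,0],[0.001,0,0],[-0.01,0,0],[-0.04,0,0],[-0.08,0,0],[-0.12,0,0],[-0.15,0,0],[-0.15,0,0]],"spin":[0,0,0,0,0,0,0,0,0,0,0,0]}'; python3 look.py pics/w9.png
python3 -c "
from plan import *
plan((.416,-.302,.2,.548+1.5708),)"
```

```text
time_s: 11.38
ee_pos: [0.6125, -0.3051, 0.1934]
eef_rot: [0.469, 1.559, -0.514]
force: [0.8, -0.4, 1.3]
grip_width: 0.0938
t 11.43 tcp [ 0.6117 -0.3047  0.1893] q [-0.516  0.619  1.119  0.     1.397 -1.103] jaw 0.588 grip 0.094 F [-0.8  0.5 -0.1] tilt [ 0.006 -0.003 -1.   ]
t 11.43 tcp [ 0.6117 -0.3047  0.1893] q [-0.516  0.619  1.119  0.     1.397 -1.103] jaw 0.588 grip 0.094 F [-0.8  0.5 -0.1] tilt [ 0.006 -0.003 -1.   ]
(0.416, -0.302, 0.2, 2.1188000000000002) slide [-0.0119 -0.1613 -0.1107] spin -87.7 mag 0.196 q1~ -0.63
```

View pics/w9.png

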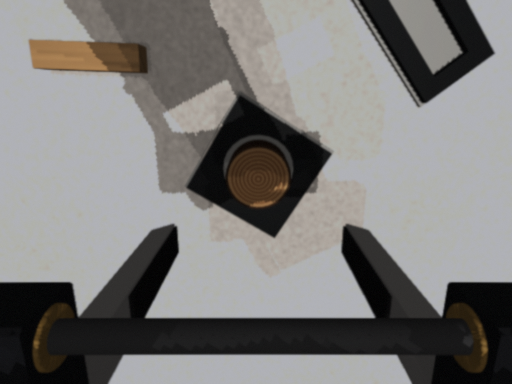

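```bash
python3 -m creep '{"hand":[-1,-1,-1,-1,-1,-1,-1,-1,-1,-1,-1,-1],"slide":[[-0.012,-0.03,-0.02],[-0.012,-0.06,-0.04],[-0.012,-0.09,-0.06],[-0.012,-0.12,-0.08],[-0.012,-0.15,-0.1],[-0.012,-0.161,-0.11],[-0.012,-0.161,-0.11],[-0.012,-0.161,-0.11],[-0.012,-0.161,-0.11],[-0.012,-0.161,-0.11],[-0.012,-0.161,-0.11],[-0.012,-0.161,-0.11]],"spin":[7,14,21,28,35,42,49,56,63,70,77,84]}'; python3 -m creep '{"hand":[-1,-1,-1],"slide":[[0,0,0],[0,0,0],[0,0,0]],"spin":[7,8,8]}'; python3 look.py pics/w10.png
```

```text
time_s: 12.43
ee_pos: [0.4153, -0.3015, 0.1956]
eef_rot: [-1.384, 1.569, 2.443]
force: [0.9, -0.8, 0.4]
grip_width: 0.0937
time_s: 12.68
ee_pos: [0.4154, -0.3016, 0.1959]
eef_rot: [-1.262, 1.57, 2.434]
force: [0.2, -0.1, 0.1]
grip_width: 0.094
t 12.73 tcp [ 0.4155 -0.3017  0.196 ] q [-0.699  0.234  1.645 -0.     1.262  0.315] jaw -1.014 grip 0.0942 F [-0.4 -0.3 -0.5] tilt [-0.001  0.001 -1.   ]
```

View pics/w10.png

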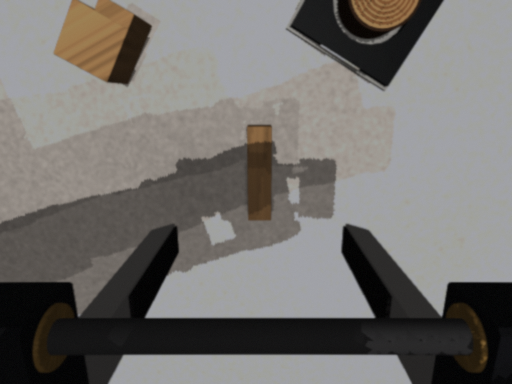

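```bash
python3 - <<'E'
from loc import *
o=[.4155,-.3017];j=-1.014
w=unproj([(247,126),(271.5,126),(271.5,219),(248,219)],.025,c);print(w.mean(0))
print(loc([(247,126),(271.5,126),(271.5,219),(248,219)],.025,0,0,1,o,j))
from plan import plan
plan((*w.mean(0)[:2],.022,None))
E
```

```text
[ 0.41550819 -0.30119477  0.025     ]
[[-12.8, 49.6], [11.6, 49.5], [12.4, -49.0], [-12.9, -49.0]]
t 12.73 tcp [ 0.4155 -0.3017  0.196 ] q [-0.699  0.234  1.645 -0.     1.262  0.315] jaw -1.014 grip 0.0942 F [-0.4 -0.3 -0.5] tilt [-0.001  0.001 -1.   ]
(np.float64(0.41550819089324875), np.float64(-0.3011947660586607), 0.022, None) slide [ 0.174  -0.0003 -0.0003] spin 0.0 mag 0.174 q1~ -0.63
```

```bash
python3 -m creep '{"hand":[0,0,0,0,0,0,0,1,1,1,1,1],"slide":[[0.03,0,0],[0.07,0,0],[0.11,0,0],[0.14,0,0],[0.165,0,0],[0.174,0,0],[0.174,0,0],[0.174,0,0],[0.174,0,0],[0.174,0,0],[0.174,0,0],[0.174,0,0]],"spin":[0,0,0,0,0,0,0,0,0,0,0,0]}' 20; python3 -m creep '{"hand":[1,1],"slide":[[0,0,0],[0,0,0]],"spin":[0,0]}';  python3 -c "
from plan import *
plan((.655,-.099,.16,-.32-1.5708))"
```

```text
time_s: 13.73
ee_pos: [0.4162, -0.3023, 0.0237]
eef_rot: [1.889, 1.569, -0.7]
force: [-0.6, 0.4, 8.3]
grip_width: 0.0248
time_s: 13.9
ee_pos: [0.4163, -0.3023, 0.0237]
eef_rot: [1.896, 1.569, -0.693]
force: [-1.1, 1.6, 7.7]
grip_width: 0.0247
t 13.9 tcp [ 0.4163 -0.3023  0.0237] q [-0.699  0.467  1.786  0.     0.887  0.319] jaw -1.018 grip 0.0247 F [-1.1  1.6  7.7] tilt [ 0.002 -0.001 -1.   ]
(0.655, -0.099, 0.16, -1.8908) slide [-0.1362 -0.0473 -0.31  ] spin 50.0 mag 0.342 q1~ -0.15
```

```bash
python3 -m creep '{"hand":[1,1,1,1,1,1,1,1,1,1,1,1],"slide":[[-0.02,0,0],[-0.06,0,0],[-0.1,-0.002,-0.01],[-0.136,-0.006,-0.035],[-0.136,-0.012,-0.075],[-0.136,-0.018,-0.115],[-0.136,-0.024,-0.155],[-0.136,-0.03,-0.195],[-0.136,-0.036,-0.235],[-0.136,-0.042,-0.275],[-0.136,-0.047,-0.31],[-0.136,-0.047,-0.31]],"spin":[0,0,0,0,7,14,21,28,35,42,49,50]}' 20; python3 -m creep '{"hand":[1,1],"slide":[[0,0,0],[0,0,0]],"spin":[0,0]}'; python3 look.py pics/w11.png
```

```text
time_s: 14.9
ee_pos: [0.6581, -0.0942, 0.158]
eef_rot: [-1.972, 1.57, 0.846]
force: [-0.9, 1.3, -1.1]
grip_width: 0.0248
time_s: 15.07
ee_pos: [0.6546, -0.0992, 0.1585]
eef_rot: [0.758, 1.57, -2.701]
force: [-0.0, 0.8, -0.0]
grip_width: 0.0246
t 15.12 tcp [ 0.6544 -0.0997  0.1587] q [-0.207  0.595  1.228 -0.     1.319  1.683] jaw -1.889 grip 0.0246 F [-1.6 -0.8 -0.5] tilt [-0. -0. -1.]
```

View pics/w11.png

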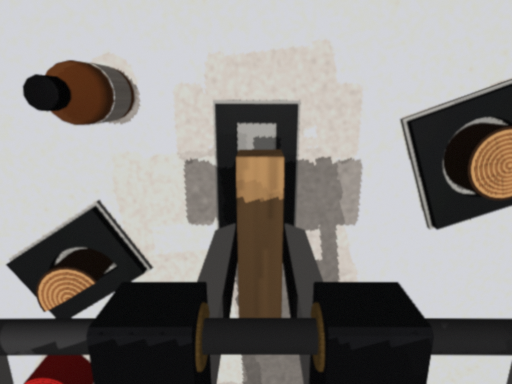

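```bash
python3 - <<'E'
from loc import *
from plan import plan
o=[.6544,-.0997];j=-1.889
print(loc([(216,103),(298.5,103),(220,200),(297,200)],.016,0,0,1,o,j), 'exp +-37.3, 72.8')
print(loc([(236,123),(277,123)],.016,0,0,1,o,j),'exp +-18.5,56')
print(loc([(238,151),(284,151)],.159+.003,0,0,1,o,j))
print(loc([(238,151),(284,151)],.159-.022,0,0,1,o,j))
E
```

```text
[[-39.4, 72.4], [34.7, 72.5], [-38.6, -18.6], [36.1, -18.6]] exp +-37.3, 72.8
[[-21.7, 54.8], [15.6, 54.8]] exp +-18.5,56
[[-10.9, 52.1], [12.0, 52.2]]
[[-12.5, 48.2], [13.8, 48.2]]
```

```bash
python3 -m creep '{"hand":[1,1,1,1,1,1,1],"slide":[[0.03,-0.003,0.001],[0.06,-0.003,0.001],[0.085,-0.003,0.001],[0.103,-0.003,0.001],[0.103,-0.003,0.001],[0.103,-0.003,0.001],[0.103,-0.003,0.001]],"spin":[0,0,0,0,0,0,0]}' 20; python3 look.py pics/w12.png; python3 - <<'E'
from h import *
crop("pics/w12.png",180,85,340,235,4,"pics/w12a.png")
E
```

```text
time_s: 15.7
ee_pos: [0.6554, -0.0967, 0.0575]
eef_rot: [-3.028, 1.568, -0.207]
force: [-0.2, -0.4, 0.5]
grip_width: 0.0246
t 15.75 tcp [ 0.6556 -0.0966  0.0577] q [-0.202  0.697  1.309 -0.     1.132  1.689] jaw -1.891 grip 0.0247 F [-0.7 -0.9 -0.5] tilt [ 0.003 -0.001 -1.   ]
```

View pics/w12a.png

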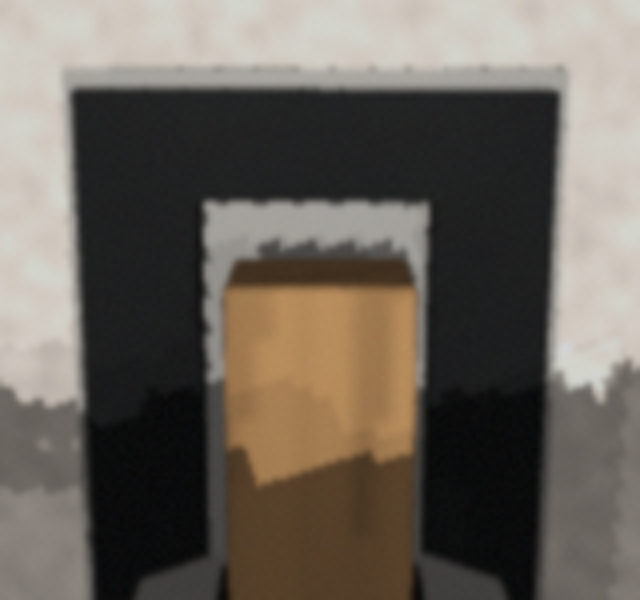

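```bash
python3 - <<'E'
from loc import *
o=[.6556,-.0966];j=-1.891
L=lambda p,z:print(z,loc(p,z,180,85,4,o,j))
L([(72,90),(560,90),(92,560),(543,560)],.016)
L([(204,202),(430,202),(212,540),(422,500)],.016)
L([(232,262),(412,262)],.0575-.023)
L([(225,286),(416,286),(229,590),(412,590)],.0575+.002)
E
```

```text
0.016 [[-37.3, 71.9], [37.1, 71.9], [-37.7, -4.7], [38.0, -4.7]]
0.016 [[-17.6, 54.9], [17.7, 54.9], [-17.5, -1.1], [17.4, 5.9]]
0.0345 [[-12.2, 48.3], [13.8, 48.4]]
0.059500000000000004 [[-11.4, 49.1], [12.7, 49.1], [-11.7, 7.9], [12.9, 7.9]]
```

```bash
python3 -m creep '{"hand":[1,1,1,1,1,1],"slide":[[0.004,-0.001,0],[0.01,-0.001,0],[0.017,-0.001,0],[0.023,-0.001,0],[0.026,-0.001,0],[0.026,-0.001,0]],"spin":[0,0,0,0,0,0]}' 20;python3 look.py pics/w13.png
```

```text
time_s: 16.25
ee_pos: [0.6551, -0.095, 0.0292]
eef_rot: [0.102, 1.57, 2.924]
force: [-1.7, 0.7, 3.3]
grip_width: 0.0244
t 16.3 tcp [ 0.6551 -0.0949  0.0292] q [-0.199  0.733  1.321 -0.     1.087  1.691] jaw -1.891 grip 0.0246 F [-1.3 -0.9  2.3] tilt [-0.  0. -1.]
```

View pics/w13.png

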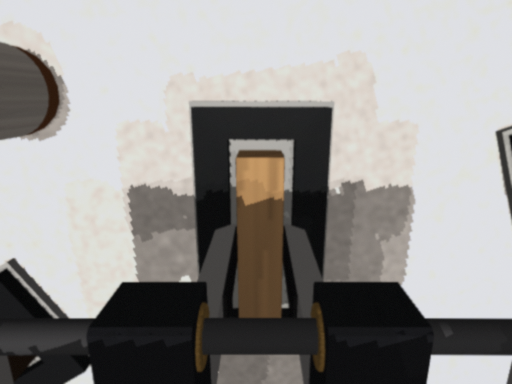

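```bash
python3 -m creep '{"hand":[-0.2,-0.2,-0.2,-0.2,-0.2,-0.4,-0.6,-1,-1,-1,-1,-1],"slide":[[0,0,0],[0,0,0],[0,0,0],[0,0,0],[0,0,0],[-0.01,0,0],[-0.03,0,0],[-0.07,0,0],[-0.11,0,0],[-0.15,0,0],[-0.17,0,0],[-0.17,0,0]],"spin":[0,0,0,0,0,0,0,0,0,0,0,0]}'; python3 look.py pics/w14.png
python3 -c "
from plan import *
plan((.452,-.111,.2,.07-1.5708),)"
```

```text
time_s: 17.3
ee_pos: [0.6567, -0.0953, 0.2065]
eef_rot: [-3.022, 1.561, -0.2]
force: [-0.3, -0.3, 0.3]
grip_width: 0.0939
t 17.35 tcp [ 0.6559 -0.0951  0.2029] q [-0.199  0.562  1.176 -0.     1.399  1.691] jaw -1.891 grip 0.0941 F [-0.4 -2.1 -0.2] tilt [ 0.005 -0.001 -1.   ]
t 17.35 tcp [ 0.6559 -0.0951  0.2029] q [-0.199  0.562  1.176 -0.     1.399  1.691] jaw -1.891 grip 0.0941 F [-0.4 -2.1 -0.2] tilt [ 0.005 -0.001 -1.   ]
(0.452, -0.111, 0.2, -1.5008) slide [0.0019 0.0792 0.1886] spin -22.3 mag 0.205 q1~ -0.24
```

View pics/w14.png

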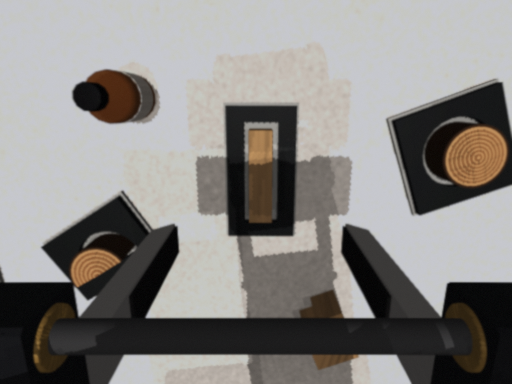

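The picture shows the bar lying inside its cut-out (260,173), with an even gap all round. The bottle at about (115,95) is undisturbed. Next is the shear block.

```bash
python3 -m creep '{"hand":[-1,-1,-1,-1,-1,-1,-1,-1,-1],"slide":[[0.002,0.015,0.035],[0.002,0.03,0.07],[0.002,0.045,0.105],[0.002,0.06,0.14],[0.002,0.072,0.17],[0.002,0.079,0.188],[0.002,0.079,0.188],[0.002,0.079,0.188],[0.002,0.079,0.188]],"spin":[-6,-12,-18,-22,-22,-22,-22,-22,-22]}'; python3 look.py pics/w15.png; python3 - <<'E'
from h import *
crop("pics/w15.png",200,100,330,230,4.5,"pics/w15a.png")
E
```

```text
time_s: 18.1
ee_pos: [0.4522, -0.1108, 0.1971]
eef_rot: [-0.438, 1.57, 2.768]
force: [0.0, -0.2, -0.3]
grip_width: 0.0943
t 18.15 tcp [ 0.4524 -0.1108  0.197 ] q [-0.319  0.127  1.77   0.     1.245  1.188] jaw -1.507 grip 0.0939 F [ 0.1 -0.3 -0. ] tilt [-0.001  0.    -1.   ]
```

View pics/w15a.png

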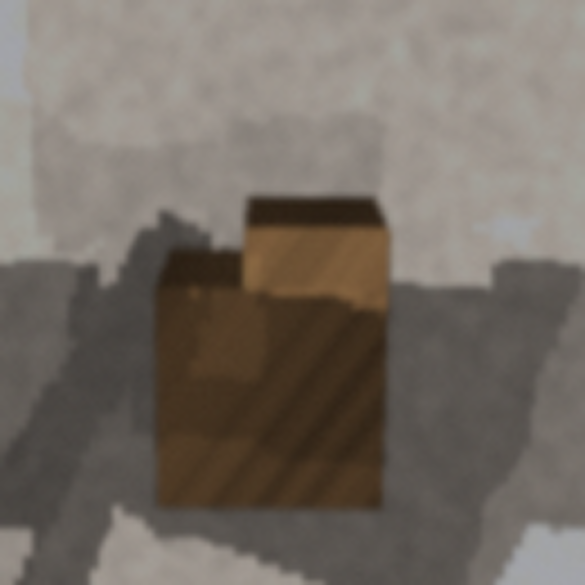

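```bash
python3 - <<'E'
from loc import *
from plan import plan
w=unproj(px([(388,226),(246,226),(157,288),(157,507),(381,507),(246,288)],200,100,4.5),.05,c)
t,a,r=rigid([(.0315,-.025),(.0315,.006),(.0185,.025),(-.0315,.025),(-.0315,-.025),(.0185,.006)],w);print(t,a,r)
g=t+np.array([np.cos(a),np.sin(a)])*-.003; print(g)
plan((*g,.03,a-np.pi/2))
E
```

```text
[ 0.45028016 -0.1114018 ] 0.05687914520637675 [[0.0, 0.8], [-0.1, -0.4], [-0.5, -0.6], [0.3, 0.1], [0.6, 0.6], [-0.3, -0.5]]
[ 0.44728502 -0.11157234]
t 18.15 tcp [ 0.4524 -0.1108  0.197 ] q [-0.319  0.127  1.77   0.     1.245  1.188] jaw -1.507 grip 0.0939 F [ 0.1 -0.3 -0. ] tilt [-0.001  0.    -1.   ]
(np.float64(0.44728501512597546), np.float64(-0.1115723424709773), 0.03, np.float64(-1.5139171815885197)) slide [0.167  0.0005 0.005 ] spin 0.4 mag 0.167 q1~ -0.24
```

```bash
python3 -m creep '{"hand":[-1,-1,-1,-1,-0.5,-0.5,1,1,1,1,1,1],"slide":[[0.03,0,0.005],[0.07,0,0.005],[0.11,0,0.005],[0.145,0,0.005],[0.167,0,0.005],[0.167,0,0.005],[0.167,0,0.005],[0.167,0,0.005],[0.167,0,0.005],[0.167,0,0.005],[0.167,0,0.005],[0.167,0,0.005]],"spin":[0,0,0,0,0,0,0,0,0,0,0,0]}' 20; python3 -m creep '{"hand":[1,1,1],"slide":[[0,0,0],[0,0,0],[0,0,0]],"spin":[0,0,0]}';  python3 -c "
from plan import *
a=-.258
plan((.452,-.111,.17,None),(.611-.003*np.cos(a),.306-.003*np.sin(a),.17,a-1.5708))"
```

```text
time_s: 19.15
ee_pos: [0.4474, -0.1113, 0.0314]
eef_rot: [2.772, 1.569, -0.305]
force: [-1.4, 0.5, 7.6]
grip_width: 0.0499
time_s: 19.4
ee_pos: [0.4475, -0.1114, 0.0314]
eef_rot: [2.778, 1.569, -0.3]
force: [-1.3, 0.2, 7.6]
grip_width: 0.0497
t 19.4 tcp [ 0.4475 -0.1114  0.0314] q [-0.323  0.357  1.929  0.     0.853  1.183] jaw -1.507 grip 0.0497 F [-1.3  0.2  7.6] tilt [ 0.002 -0.001 -1.   ]
(0.452, -0.111, 0.17, None) slide [-0.1386  0.     -0.0048] spin 0.0 mag 0.139 q1~ -0.24
(np.float64(0.6080992933816514), np.float64(0.3067654417771904), 0.17, -1.8288) slide [-0.1385 -0.4069 -0.1872] spin 18.4 mag 0.469 q1~ 0.47
```

```bash
python3 -m creep '{"hand":[1,1,1,1,1,1,1,1,1,1,1,1],"slide":[[-0.02,0,0],[-0.06,0,0],[-0.1,0,0],[-0.138,-0.02,-0.01],[-0.138,-0.055,-0.025],[-0.138,-0.09,-0.041],[-0.138,-0.125,-0.057],[-0.138,-0.16,-0.073],[-0.138,-0.195,-0.089],[-0.138,-0.23,-0.105],[-0.138,-0.265,-0.121],[-0.138,-0.3,-0.137]],"spin":[0,0,0,0,0,5,10,15,18,18,18,18]}' 20; python3 -c "
from plan import *
a=-.258
plan((.611-.003*np.cos(a),.306-.003*np.sin(a),.17,a-1.5708))"
```

```text
time_s: 20.4
ee_pos: [0.5646, 0.1989, 0.1687]
eef_rot: [-2.753, 1.571, 0.139]
force: [1.0, -0.9, -1.5]
grip_width: 0.05
t 20.4 tcp [0.5646 0.1989 0.1687] q [ 0.278  0.445  1.429 -0.     1.267  2.098] jaw -1.821 grip 0.05 F [ 1.  -0.9 -1.5] tilt [ 0.  0. -1.]
(np.float64(0.6080992933816514), np.float64(0.3067654417771904), 0.17, -1.8288) slide [-0.0013 -0.1152 -0.0154] spin 0.5 mag 0.116 q1~ 0.47
```

```bash
python3 -m creep '{"hand":[1,1,1,1,1,1,1],"slide":[[0,-0.035,-0.005],[0,-0.07,-0.01],[0,-0.1,-0.013],[0,-0.112,-0.015],[0,-0.112,-0.015],[0,-0.112,-0.015],[0,-0.112,-0.015]],"spin":[0,0,0,0,0,0,0]}' 20; python3 look.py pics/w16.png
```

```text
time_s: 20.98
ee_pos: [0.6065, 0.3009, 0.1685]
eef_rot: [0.972, 1.57, -2.42]
force: [-0.1, -0.5, -1.2]
grip_width: 0.0499
t 21.03 tcp [0.6066 0.3008 0.1687] q [ 0.406  0.622  1.161 -0.     1.358  2.228] jaw -1.822 grip 0.0498 F [-0.9  0.2 -0.5] tilt [ 0. -0. -1.]
```

View pics/w16.png

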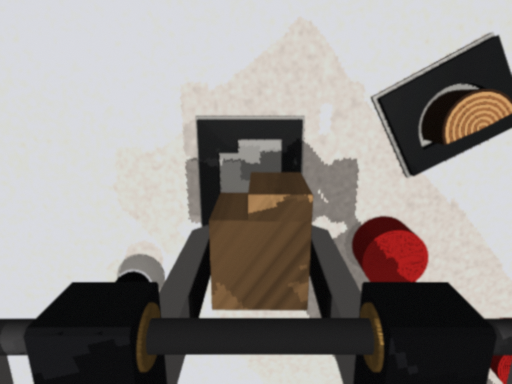

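```bash
python3 - <<'E'
from loc import *
o=[.6066,.3008];j=-1.822
L=lambda p,z:print(z,loc(p,z,0,0,1,o,j))
L([(197.5,120),(302.5,119),(202,210),(301,165)],.016); print('exp +-49.8,55.8')
L([(220,153),(240,140),(281,139)],.016); print('exp -31(y),.. (-12,37.5),(31,37.5)')
L([(249,173),(307,173)],.1375)
L([(212,195),(248,195),(312,195),(307,309),(212,309)],.187)
E
```

```text
0.016 [[-58.1, 56.6], [40.4, 57.6], [-57.9, -32.5], [40.5, 13.8]]
exp +-49.8,55.8
0.016 [[-37.9, 25.5], [-18.5, 38.0], [20.6, 39.0]]
exp -31(y),.. (-12,37.5),(31,37.5)
0.1375 [[-6.3, 33.0], [29.2, 33.0]]
0.187 [[-22.1, 33.5], [-5.2, 33.5], [24.9, 33.6], [24.9, -28.1], [-24.4, -28.1]]
```

```bash
python3 -m creep '{"hand":[1,1,1,1,1,1,1],"slide":[[0.03,-0.009,0.001],[0.06,-0.009,0.001],[0.09,-0.009,0.001],[0.106,-0.009,0.001],[0.106,-0.009,0.001],[0.106,-0.009,0.001],[0.106,-0.009,0.001]],"spin":[0,0,0,0,0,0,0]}' 20; python3 look.py pics/w17.png; python3 - <<'E'
from h import *
crop("pics/w17.png",170,100,350,250,4,"pics/w17a.png")
E
```

```text
time_s: 21.62
ee_pos: [0.6088, 0.3106, 0.0646]
eef_rot: [-2.481, 1.568, 0.41]
force: [-0.2, -0.5, -1.0]
grip_width: 0.05
t 21.67 tcp [0.6089 0.3107 0.0648] q [ 0.418  0.733  1.23  -0.     1.175  2.24 ] jaw -1.821 grip 0.0499 F [ 0.   1.1 -1. ] tilt [ 0.003  0.001 -1.   ]
```

View pics/w17a.png

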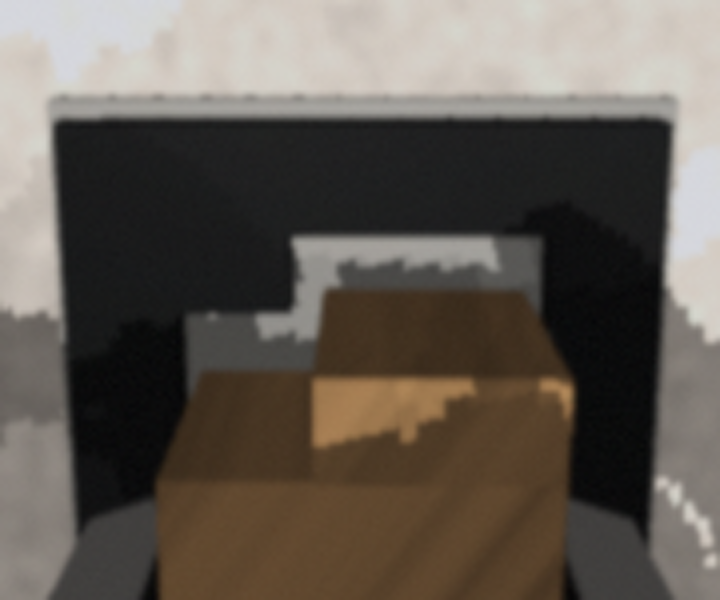

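```bash
python3 - <<'E'
from loc import *
o=[.6089,.3107];j=-1.821
L=lambda p,z:print(z,loc(p,z,170,100,4,o,j))
L([(53,120),(672,120),(80,500),(655,480)],.016); print('exp +-49.8,55.8')
L([(186,312),(292,237),(544,237),(186,350)],.016); print('exp (-31,18.5) (-12,37.5),(31,37.5)')
L([(203,371),(325,290),(523,290)],.0335);print('exp (-25,18.5) (-6,31.5) (25,31.5)')
L([(157,483),(312,377),(574,380),(560,590)],.0835)
E
```

```text
0.016 [[-48.9, 57.7], [50.5, 57.7], [-48.2, -7.4], [51.3, -3.7]]
exp +-49.8,55.8
0.016 [[-28.6, 26.1], [-10.8, 38.7], [30.6, 38.7], [-28.9, 19.5]]
exp (-31,18.5) (-12,37.5),(31,37.5)
0.0335 [[-24.0, 20.8], [-4.9, 33.7], [25.4, 33.7]]
exp (-25,18.5) (-6,31.5) (25,31.5)
0.0835 [[-23.8, 21.0], [-5.1, 34.2], [25.6, 33.8], [25.0, 7.1]]
```

```bash
python3 -m creep '{"hand":[1,1,1,1,1,1],"slide":[[0.004,0,0.001],[0.01,0,0.001],[0.017,0,0.001],[0.023,0,0.001],[0.0255,0,0.001],[0.0255,0,0.001]],"spin":[0,0,0,0,0,0]}' 20;python3 look.py pics/w18.png
```

```text
time_s: 22.17
ee_pos: [0.6069, 0.3109, 0.0371]
eef_rot: [0.889, 1.57, -2.502]
force: [-2.3, -1.8, 4.8]
grip_width: 0.0497
t 22.22 tcp [0.6069 0.311  0.0371] q [ 0.42   0.764  1.246 -0.     1.131  2.241] jaw -1.821 grip 0.0498 F [-2.9 -1.5  5.5] tilt [-0. -0. -1.]
```

View pics/w18.png

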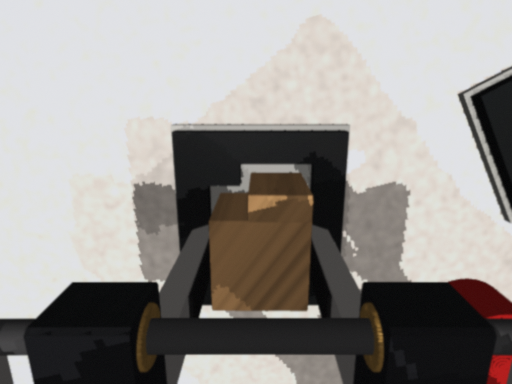

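Contact of about 5 N at floor height, and the block sits inside the cut-out with gaps visible on all sides. Next I release it and lift.

```bash
python3 -m creep '{"hand":[-0.6,-0.6,-0.6,-0.6,-0.6,-0.6,-0.8,-1,-1,-1,-1,-1],"slide":[[0,0,0],[0,0,0],[0,0,0],[0,0,0],[0,0,0],[-0.01,0,0],[-0.03,0,0],[-0.07,0,0],[-0.11,0,0],[-0.15,0,0],[-0.17,0,0],[-0.17,0,0]],"spin":[0,0,0,0,0,0,0,0,0,0,0,0]}'; python3 look.py pics/w19.png
python3 - <<'E'
from plan import *
for n in("scene","side"): cv2.imwrite(f"pics/{n}1.png",ctrl.camera(n)[:,:,::-1])
crop("pics/scene1.png",120,70,340,370,1.9,"pics/s1a.png")
E
```

```text
time_s: 23.22
ee_pos: [0.6083, 0.3116, 0.2141]
eef_rot: [-2.471, 1.561, 0.42]
force: [-0.2, 0.7, 1.0]
grip_width: 0.0936
t 23.27 tcp [0.6076 0.3113 0.2105] q [0.42  0.606 1.091 0.    1.44  2.241] jaw -1.821 grip 0.094 F [ 0.1  0.  -1.3] tilt [ 0.005  0.002 -1.   ]
```

View pics/w19.png

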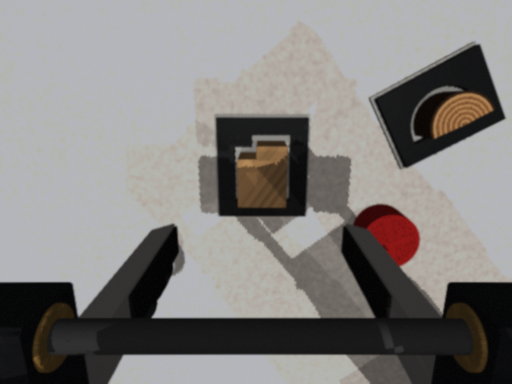

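View pics/scene1.png

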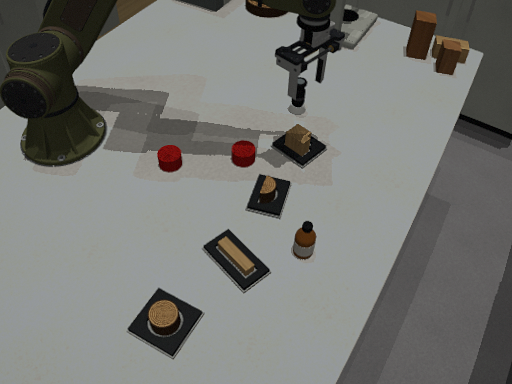

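View pics/side1.png

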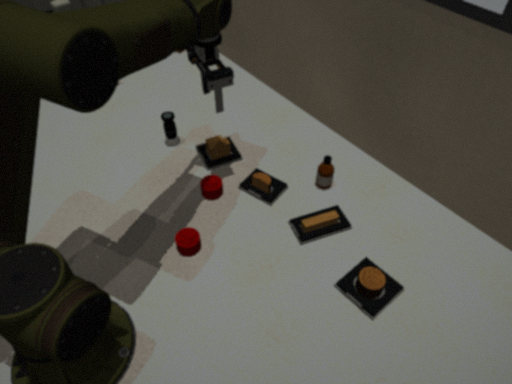

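```bash
python3 - <<'E'
import cv2,numpy as np
T=[("w19",(205,105,320,225)),("w14",(205,95,320,245)),("w9",(180,90,335,240)),("w5",(200,105,310,230))]
o=[cv2.resize(cv2.imread(f"pics/{n}.png")[b:d,a:c],(380,295),interpolation=cv2.INTER_CUBIC) for n,(a,b,c,d) in T]
cv2.imwrite("pics/mont.png",np.vstack([np.hstack(o[:2]),np.hstack(o[2:])]))
E
```

View pics/mont.png

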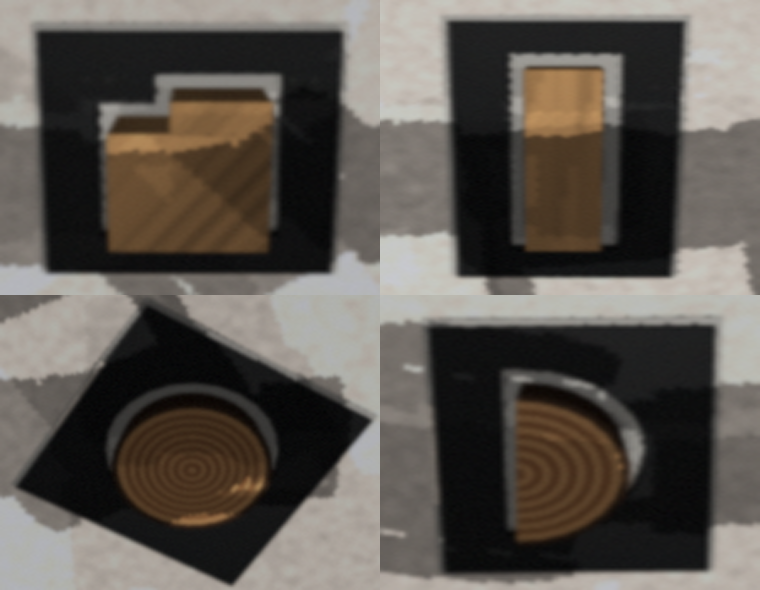

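All four sit flat inside their cut-outs, and the gripper is raised, open and clear. I'm handing the job in.

```bash
python3 -m creep '{"hand":[-1,-1,-1],"slide":[[0,0,0],[0,0,0],[0,0,0]],"spin":[0,0,0]}'; python3 -c "
from station import ctrl
print(ctrl.hand_in()); print(ctrl.get_obs()['time_s'])"
```

```text
time_s: 23.62
ee_pos: [0.6067, 0.3109, 0.2058]
eef_rot: [0.675, 1.569, -2.717]
force: [0.1, 0.3, -0.6]
grip_width: 0.0939
the job is handed in; nothing more can be done
None
the job is handed in; nothing more can be done
```

I put all four specimens into their own trays (half-round, disc, bar, then shear block) and handed the job in at 23.6 s of the 93 s allowed. Each one was lowered until it was within about 1 mm of the cut-out floor or touching it before I let go.

**Seating:** After each release the wrist pictures showed the piece flat inside its cut-out, with a visible gap on the sides the camera could see. I judged this from the pictures and did not measure the final offsets. The last measurements before lowering put each piece within about 2 mm of its tray's centre, or I corrected it to that.

**Bystanders:** The last scene and side pictures show the bottle and the microscope at the same pixels as at the start. The red discs were left alone. The gripper was open and well clear of everything at hand-in.

**Disagreements:** The fixed scene and side cameras disagreed by 7–11 mm on the tray positions, so I relied on close-up wrist pictures just above each tray. While gripping three of the pieces the wrist showed an upward force of about 7–8 N. It was gone after lifting, and I took it for pad friction but did not check further.

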